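Pack the pegs and put the peg tin away in the cupboard

ROBOT

A 7-joint arm with a two-finger parallel gripper is mounted at the origin on the work surface. World frame = base frame: x ahead of the robot, y to its left, z up, the work surface at z = 0. Lengths are in m, angles in degrees, forces in N, time in s.
With the tool pointing down it reaches from about 0.4 to 0.75 m from the base axis. Payload 19.5 kg.
Tool frame: the origin (TCP) lies at the very end of the fingers, on their centre line; the grasp point (between the pads) lies env.grip_point_offset behind it (env.grip_point_offset is the distance from the TCP to the grasp point, in m); z points along the fingers, y is the line along which they close (so a half turn about z gives the same grasp; the last joint's range is limited). The gripper opens to 85 mm and grips with 20 to 120 N. Pads are 22 mm wide; open, the fingers measure 114 mm over their backs; the gripper's body (76 mm by 85 mm) begins 54 mm behind the grasp point. The pads swing forward as they close: fully open they stand 13 mm farther back than shut.
Start: joints at [-77.046, 40.479, -1.581, 85.061, 1.261, 54.483, -4.326], TCP at [0.152, 0.554, 0.231] pointing down, gripper open.
Joint ranges: [-155.06, 155.06], [-18.47, 123.98], [-90, 86.84], [0, 140.48], [-83.41, 263.41], [0, 116], [-161.91, 161.91]. Speed limits (degrees/s): [108.29, 108.29, 147.25, 147.25, 172.46, 172.46, 172.46].

INTERFACE

Orientations are given as a 3x3 rotation matrix whose columns are the frame's x, y, z axes.
In Python, from bench import state, viewer, env gives the robot as it stands. The module is installed in compiled form; this text tells all that it offers.
- The arm moves only by the tool carry_out, never from a script. Its arguments are lists of equal length, an entry for each row: "grip": the finger opening in m, from 0 to 0.0854; "dp": the shift along the world's x, y, z in m, a list of three; "turn": the turn about the world's z in degrees. A call has exactly 10 rows; each row is the pose to reach, as a shift and turn from the pose commanded when the call began; what a row does not reach only later rows make up. A row lasts 1/10 s, in which the tool goes at most 50 mm and 8.59 degrees, less where a joint would pass 70% of its speed; a pose out of reach is approached as far as the arm can. A call with a gripper value outside its range is refused whole. The fingers move at their own pace and stop on an object; "grip_force" is the grip in N (left out, the last holds). Time passes only in rows, so rows that repeat a pose let the fingers close, or fill a call up. It gives the time, the measured TCP pose, the force, the opening and the grip force at its end, in the units of the state.
- state(): the state, without advancing time (a new reading comes with each control period).
- viewer.grab_frame(name): name is "side" or "top" or "wrist"; returns a dict with "pixels" (384x512x3 uint8, red, green, blue), "camera_matrix" (3x3 intrinsics, pixels), "T" (4x4, takes a point from camera to world coordinates). Camera axes: x right, y down, z forward; pixel columns grow to the right and rows downward; lengths in m; the calibration is good to about 2 mm. A picture is of the moment at which its call begins. There is no depth.
- env.job_done(): hands the job in; it is judged then, once.
The state is a dict: "t": time; "joint_positions": joint angles; "joint_vel": joint speeds; "joint_torque": joint torques, N m; "tool_pos": TCP position; "orientation": TCP orientation; "wrist_force": force on the tool from outside, world axes, zero at the start; "moment": the same for the moment, N m; "grip_width": opening from 0.0 (shut) to 1.0 (fully open); "gripper_force": force on a finger pad.
Only numpy, scipy, OpenCV 4.12 (cv2) and the standard library are available. Lean on these libraries where they do the work, as an engineer would, in place of code of your own. Each camera call takes 0.05 s, during which the arm holds its last target. There are 200 camera calls.

TASK

Lift the lid off the steel peg tin and set it aside, lay all the loose wooden pegs inside the tin, and put the lid back on so that it sits flat in the rim. After that, open the blue cupboard door wide, slide the tin along the worktop right into the cupboard without lifting or tipping it, and shut the door fully. Leave everything else on the worktop where it is.

Things in the scene. Friction and masses are not known exactly. Their poses are not given: they have to be found in the camera images.
- tin: open stainless steel peg tin, 160 mm (its x) by 140 mm (its y), 60 mm high, walls and floor 3 mm thick, 0.45 kg with nothing in it, loose on the worktop. Origin: centre of its underside, z up. At the start its x is within 0.3 rad of world x, and it stands on the robot's right.
- lid: loose steel lid of the tin, about 0.16 kg: plate 164 x 144 x 4 mm resting on the rim; under it a 10 mm deep plug, 148 x 128 mm in its upper half, 140 x 120 mm in its lower (3 mm play each side). Origin: centre of the plug's underside; seated it lies 50 mm above the tin's origin; on the worktop it stands on the plug. Lifts straight off. A black handle bar runs along its x.
- lid_grip (a point): middle of the lid's black handle bar, 36 mm above the lid's origin. The bar is 70 mm long (lid's x), 14 mm wide (y), 14 mm high, on two feet, with 15 mm of air between it and the plate. With the lid seated, the tin can be slid along the worktop by this bar.
- cupboard: small wooden cupboard fixed on the worktop, 230 mm deep (its x), 240 wide (y), 160 high, walls and roof 12. No raised floor: the worktop runs on into it. Origin: centre of its footprint at worktop height; +x to its back; the open front is at x = -115 mm, 216 wide, 148 high; room inside 218 deep. Place and yaw (up to 0.15 rad either way) differ from start to start.
- door (a joint): blue cupboard door, 236 mm wide, 15 mm thick, as high as the cupboard: 0 rad is shut, grows as it swings out towards the robot, up to 1.9. Clockwise seen from above. Light hinge friction (about 0.05 Nm), stays where it is left. May start a little ajar (to 0.05 rad).
- door_handle (a point): middle of the door's horizontal steel bar handle: 12 mm thick, 90 mm long along the door's width, its middle 38 mm out from the door's face, 135 mm above the worktop (25 mm below the cupboard's top) and 175 mm from the hinge along the door. Turns with the door: its x points from front to inside, y along the bar towards the hinge.
- door_hinge (a point): point on the vertical hinge axis, at the cupboard's left front edge seen from the robot (+y side), 80 mm above the worktop; in the middle of the door's thickness.
- peg1: wooden spring clip peg lying on its side, 90 mm long (its x), 18 mm wide (y), 14 mm high, 25 g. Origin: centre of its underside. Two to four of the four pegs are there, on the worktop to the robot's left.
- peg2: wooden spring clip peg lying on its side, 90 mm long (its x), 18 mm wide (y), 14 mm high, 25 g. Origin: centre of its underside. Two to four of the four pegs are there, on the worktop to the robot's left.
- peg3: wooden spring clip peg lying on its side, 90 mm long (its x), 18 mm wide (y), 14 mm high, 25 g. Origin: centre of its underside. Two to four of the four pegs are there, on the worktop to the robot's left.
- peg4: wooden spring clip peg lying on its side, 90 mm long (its x), 18 mm wide (y), 14 mm high, 25 g. Origin: centre of its underside. Two to four of the four pegs are there, on the worktop to the robot's left.
- brush: bystander, to be left alone: blue plastic lint brush, 205 mm long, 50 mm wide, 29 mm high. Origin: centre of its underside, near the middle of its length, handle to -x.
- scoop: bystander, to be left alone: small white plastic scoop, 60 mm wide, 40 mm high, flat handle. Origin: centre of the underside of its bowl, handle to -x, reaching 110 mm from the origin.
- softener: bystander, to be left alone: white bottle, 76 mm across, 210 mm high. Origin: centre of its underside.
- stain_jar: bystander, to be left alone: white jar with red cap, 70 mm across, 100 mm high. Origin: centre of its underside.
There are look-alikes about, which are no part of the job. What is shaped like the peg3 but turquoise is not meant.

How it is judged (in metres and radians):
On the way, in this order (a step that is already met when the one before it is completed fails the run):
1. the lid is off the tin and set down beside it (horizontal distance between lid and tin above 0.125 m and height (world z) of lid below 0.03 m), for 0.2 s.
2. all the pegs lie in the tin (x of peg1 in the frame of tin between -0.077 and 0.077 m and y of peg1 in the frame of tin between -0.067 and 0.067 m and z of peg1 in the frame of tin between -0.005 and 0.052 m and x of peg2 in the frame of tin between -0.077 and 0.077 m and y of peg2 in the frame of tin between -0.067 and 0.067 m and z of peg2 in the frame of tin between -0.005 and 0.052 m and x of peg3 in the frame of tin between -0.077 and 0.077 m and y of peg3 in the frame of tin between -0.067 and 0.067 m and z of peg3 in the frame of tin between -0.005 and 0.052 m and x of peg4 in the frame of tin between -0.077 and 0.077 m and y of peg4 in the frame of tin between -0.067 and 0.067 m and z of peg4 in the frame of tin between -0.005 and 0.052 m), for 0.2 s.
3. the lid is seated on the tin again, pegs inside (all of step 2 and x of lid in the frame of tin between -0.008 and 0.008 m and y of lid in the frame of tin between -0.008 and 0.008 m and z of lid in the frame of tin between 0.045 and 0.054 m and angle between the z axis of lid and the z axis of tin, either way round below 0.06 rad and angle between lid's own z axis and vertical below 0.3 rad), for 0.3 s.
4. the cupboard door is wide open (more than 1.1 rad) (value of joint door above 1.1 rad), for 0.2 s.
5. the tin stands inside the cupboard (x of tin in the frame of cupboard between -0.04 and 0.06 m and y of tin in the frame of cupboard between -0.06 and 0.06 m), for 0.2 s.
At the end, for the whole second after the job is handed in: Every peg present lies in the tin below the rim, the lid is seated (within 8 mm sideways, lying flat in the rim), the tin stands upright and still wholly inside the cupboard, and the door is shut (under 0.06 rad) (all of step 3 and all of step 5 and value of joint door below 0.06 rad and linear speed of tin below 0.01 m/s and angle between tin's own z axis and vertical below 0.05 rad); the robot touches nothing.
It fails at once if the tin is lifted off the worktop (more than 20 mm) (height (world z) of tin above 0.02 m).
It fails at once if the tin is tipped (more than 0.3 rad) (angle between tin's own z axis and vertical above 0.3 rad).
It fails at once if a bystander (brush, scoop, softener or stain jar) is shifted more than 40 mm (distance of any of brush, scoop, softener, stain_jar from where it was at the start of the episode above 0.04 m).
Of peg1, peg2, peg3, peg4 only 2 to 4 are there at a start; the rules pass over those that are not, and their reading is None.
At some moment in a run one of peg1, peg2, peg3, peg4 may be knocked a few centimetres aside while the robot is not near it.
Once in a run the grip may slacken for a moment while it holds something.
It also fails if it takes over 210 s, if anything falls off the work surface, if the arm or the gripper's body presses on something with over 40 N, if the wrist force passes 120 N, or if a joint passes its speed limit or range.

## Working session

There is one attempt and no reset: what is moved stays moved. The work goes in short steps, Python scripts to look and compute and a tool call to move; the robot and the scene stay as the last step left them, time stands still between calls to the robot, and variables do not carry over. Pictures are saved under pics/ and viewed, at most 17 in all, crops included, and the job is handed in when it is done.

Besides the shell and the picture viewer there is one more tool, called after "Emit:" by a JSON object that holds its "name" and its "arguments", one argument or row to a line. carry_out: Moves the arm, as the interface text tells. Its arguments: {"type":"object","properties":{"grip":{"type":"array"},"dp":{"type":"array"},"turn":{"type":"array"},"grip_force":{"type":"number"}},"required":["grip","dp","turn"]}

```bash
mkdir -p pics; ls
python3 - <<'E'
from bench import state,viewer,env
import cv2,numpy as np
s=state();print(s['t'],s['tool_pos'],s['orientation'],s['grip_width'],env.grip_point_offset)
ims=[]
for n in ['top','side']:
    f=viewer.grab_frame(n);cv2.imwrite(f'pics/{n}0.png',f['pixels'][:,:,::-1]);print(n,f['camera_matrix'].tolist(),np.round(f['T'],4).tolist())
    np.savez(f'{n}0.npz',**f)
E
```

```text
pics
0.0 [0.15206912 0.55425098 0.23082529] [[-9.64368002e-01  2.64564339e-01 -2.57501047e-04]
 [ 2.64564462e-01  9.64367391e-01 -1.08641447e-03]
 [-3.91009126e-05 -1.11582898e-03 -9.99999377e-01]] 1.0010945710290482 0.0187
top [[430.3312991641383, 0.0, 257.7878864788095], [0.0, 430.3312991641383, 187.96498451543687], [0.0, 0.0, 1.0]] [[0.0119, -0.9974, 0.0712, 0.4311], [-0.9999, -0.0123, -0.0053, 0.0513], [0.0062, -0.0711, -0.9974, 1.7541], [0.0, 0.0, 0.0, 1.0]]
side [[482.7471931723175, 0.0, 256.4182441548835], [0.0, 482.7471931723175, 195.2437351693392], [0.0, 0.0, 1.0]] [[-0.9856, -0.1028, 0.1346, 0.2873], [-0.1692, 0.559, -0.8118, 1.5077], [0.0082, -0.8228, -0.5683, 1.156], [0.0, 0.0, 0.0, 1.0]]
```

Run:
```python
import cv2
for n in ['top','side']:
    cv2.imwrite(f'pics/{n}0b.png',cv2.resize(cv2.imread(f'pics/{n}0.png'),(800,600),interpolation=cv2.INTER_CUBIC))
```

```text
(no output)
```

View pics/top0b.png

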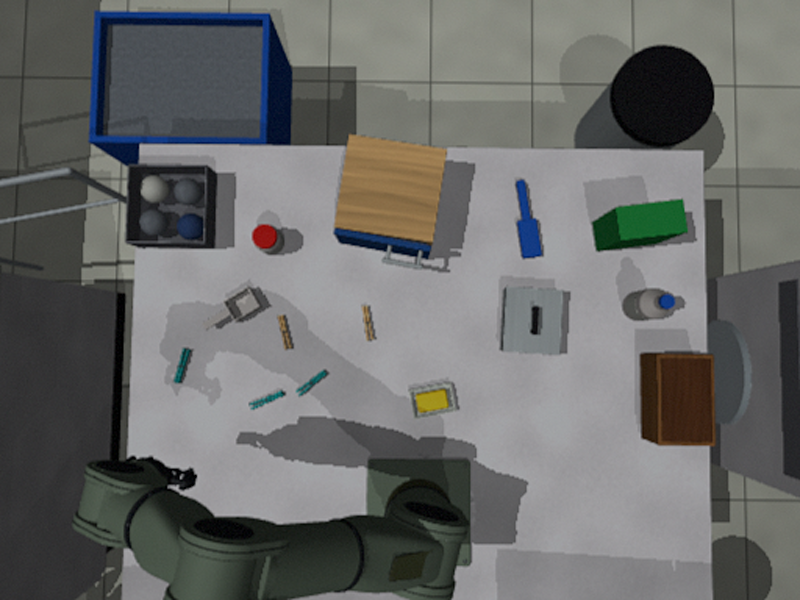

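View pics/side0b.png

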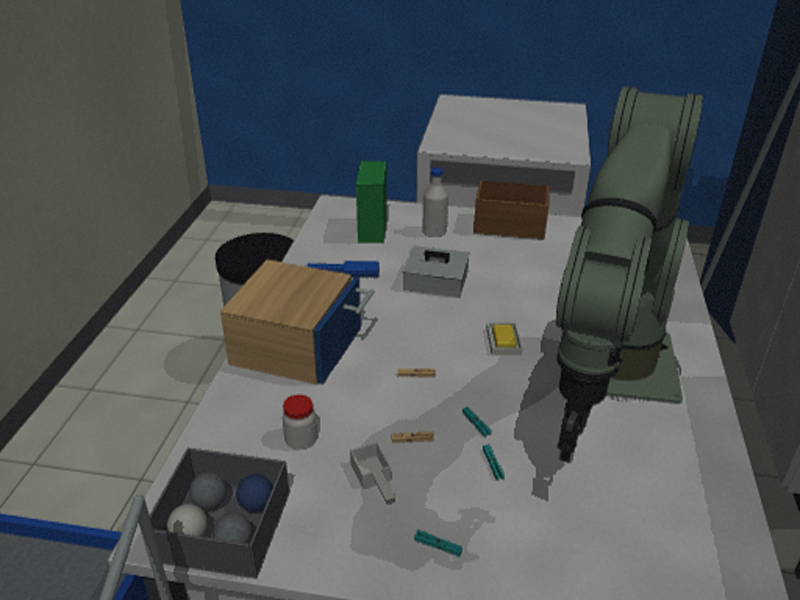

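The top view (800 px scale) shows the tin with its lid at (535,320), wooden pegs at (285,332) and (368,322), and turquoise decoys. The cupboard is at (390,195) with its door handle at (420,257). The side view agrees, showing two wooden pegs at (416,372) and (412,437).

```bash
cat > h.py <<'E'
import numpy as np,cv2
def grab(n):
    from bench import viewer
    return viewer.grab_frame(n)
def cast(f,uv,z):
    "pixels -> world points on plane z"
    uv=np.atleast_2d(np.asarray(uv,float));K=f['camera_matrix'];T=f['T']
    d=np.c_[(uv[:,0]-K[0,2])/K[0,0],(uv[:,1]-K[1,2])/K[1,1],np.ones(len(uv))]@T[:3,:3].T
    o=T[:3,3];return o+d*((z-o[2])/d[:,2])[:,None]
def proj(f,P):
    P=np.atleast_2d(P);T=f['T'];c=(P-T[:3,3])@T[:3,:3];return (c@f['camera_matrix'].T)[:,:2]/c[:,2:]
def blobs(m,amin=20):
    n,l,s,c=cv2.connectedComponentsWithStats(m.astype(np.uint8),connectivity=8)
    return [np.argwhere(l==i)[:,::-1] for i in range(1,n) if s[i,4]>=amin]
def pose(f,px,z):
    "centre (min-area rect), size, angle of long axis about world z, deg"
    W=cast(f,px,z)[:,:2];r=cv2.minAreaRect((W*1000).astype(np.float32))
    (cx,cy),(w,h),a=r
    if h>w:w,h,a=h,w,a+90
    m=W.mean(0)
    return dict(c=np.round([cx/1000,cy/1000],4),mean=np.round(m,4),size=np.round([w,h],1),ang=round((a+90)%180-90,1))
def hsv(f):return cv2.cvtColor(f['pixels'],cv2.COLOR_RGB2HSV).astype(int)
E
python3 - <<'E'
from h import *
f=dict(np.load('top0.npz'));H=hsv(f);p=f['pixels'].astype(int)
orange=(H[...,0]>8)&(H[...,0]<25)&(H[...,1]>70)&(H[...,2]>60)
for b in blobs(orange,15):
    print('wood',b.mean(0).round(1),len(b),pose(f,b,.014))
# lid handle
w=np.zeros_like(orange);w[185:228,318:366]=1
for b in blobs((p.max(2)<50)&w,10): print('bar',b.mean(0),len(b),pose(f,b,.093))
print(p[205,318:368].mean(1).round().tolist())
print(p[178:232,332].mean(1).round().tolist())
for b in blobs(orange,2000)[:2]:
    hull=cv2.convexHull(b.astype(np.int32));ap=cv2.approxPolyDP(hull,4,True)[:,0];print('cup',ap.tolist(),cast(f,ap,.16).round(4).tolist())
E
```

```text
wood [249.6 120.2] 3879 {'c': array([0.8335, 0.079 ]), 'mean': array([0.8337, 0.0787]), 'size': array([261.8, 255.4]), 'ang': 82.3}
wood [234.7 205.8] 69 {'c': array([0.48  , 0.1347]), 'mean': array([0.4821, 0.1344]), 'size': array([85.7, 15.9]), 'ang': 10.9}
wood [181.8 212.2] 85 {'c': array([0.454, 0.348]), 'mean': array([0.4536, 0.3474]), 'size': array([86.4, 16.5]), 'ang': 15.4}
wood [437.3 253.1] 612 {'c': array([ 0.2934, -0.6876]), 'mean': array([ 0.3019, -0.683 ]), 'size': array([233.1, 149.1]), 'ang': -0.9}
wood [444.4 262.4] 140 {'c': array([ 0.2651, -0.7092]), 'mean': array([ 0.2652, -0.7106]), 'size': array([147.7,  30.5]), 'ang': -4.3}
bar [342.11290323 204.46774194] 62 {'c': array([ 0.4897, -0.2841]), 'mean': array([ 0.4898, -0.2841]), 'size': array([66.2, 13. ]), 'ang': -4.5}
[143.0, 138.0, 120.0, 78.0, 59.0, 117.0, 129.0, 129.0, 126.0, 124.0, 123.0, 129.0, 128.0, 128.0, 128.0, 129.0, 128.0, 126.0, 126.0, 129.0, 130.0, 123.0, 61.0, 19.0, 19.0, 18.0, 53.0, 76.0, 75.0, 118.0, 129.0, 129.0, 127.0, 126.0, 124.0, 128.0, 126.0, 127.0, 128.0, 128.0, 129.0, 98.0, 94.0, 94.0, 92.0, 89.0, 142.0, 159.0, 157.0, 157.0]
[133.0, 134.0, 134.0, 135.0, 137.0, 125.0, 122.0, 126.0, 127.0, 126.0, 128.0, 128.0, 130.0, 128.0, 127.0, 128.0, 126.0, 126.0, 128.0, 127.0, 128.0, 126.0, 127.0, 127.0, 127.0, 129.0, 128.0, 128.0, 129.0, 130.0, 127.0, 129.0, 129.0, 128.0, 129.0, 129.0, 128.0, 130.0, 129.0, 131.0, 129.0, 130.0, 131.0, 130.0, 131.0, 128.0, 133.0, 132.0, 143.0, 151.0, 153.0, 154.0, 152.0, 154.0]
cup [[285, 95], [276, 155], [214, 144], [223, 86]] [[0.8978, -0.0557, 0.16], [0.6692, -0.0237, 0.16], [0.7077, 0.2085, 0.16], [0.9292, 0.1787, 0.16]]
```

Emit:
{"name": "carry_out", "arguments": {
  "grip": [0.0854,0.0854,0.0854,0.0854,0.0854,0.0854,0.0854,0.0854,0.0854,0.0854],
  "dp": [
    [0.034,-0.036,0],
    [0.068,-0.072,0],
    [0.102,-0.108,0],
    [0.136,-0.144,0],
    [0.17,-0.18,0],
    [0.204,-0.216,0],
    [0.238,-0.252,0],
    [0.272,-0.288,0],
    [0.306,-0.324,0],
    [0.34,-0.36,0]
  ],
  "turn": [1,2,3,4,5,6,7,8,9,10.8]
}}

```text
t: 1.1
tool_pos: [0.4932, 0.1927, 0.2312]
orientation: [[-0.997, 0.079, -0.0], [0.079, 0.997, -0.0], [0.0, -0.0, -1.0]]
wrist_force: [-0.2, 1.2, -1.0]
grip_width: 0.999
gripper_force: 0.0
```

Emit:
{"name": "carry_out", "arguments": {
  "grip": [0.0854,0.0854,0.0854,0.0854,0.0854,0.0854,0.0854,0.0854,0.0854,0.0854],
  "dp": [
    [0,-0.048,0],
    [0,-0.096,0],
    [0,-0.144,0],
    [0,-0.192,0],
    [0,-0.24,0],
    [0,-0.288,0],
    [0,-0.336,0],
    [0,-0.384,0],
    [0,-0.432,0],
    [-0.002,-0.478,0]
  ],
  "turn": [0,0,0,0,0,0,0,0,0,0]
}}

```text
t: 2.1
tool_pos: [0.4897, -0.2857, 0.2311]
orientation: [[-0.997, 0.08, -0.0], [0.08, 0.997, 0.0], [0.0, 0.0, -1.0]]
wrist_force: [1.0, 2.1, -0.5]
grip_width: 1.003
gripper_force: 0.0
```

Run:
```python
from h import *
from bench import state
s=state();print(s['t'],s['tool_pos'].round(4),s['orientation'].round(3),s['wrist_force'])
f=grab('wrist');cv2.imwrite('pics/w1.png',f['pixels'][:,:,::-1]);np.savez('w1.npz',**f)
g=grab('top');H=hsv(g);
for b in blobs((H[...,0]>8)&(H[...,0]<25)&(H[...,1]>70)&(H[...,2]>60),15): print(len(b),pose(g,b,.014))
```

```text
2.1 [ 0.4897 -0.2857  0.2311] [[-0.997  0.08  -0.   ]
 [ 0.08   0.997  0.   ]
 [ 0.     0.    -1.   ]] [ 1.02641474  2.09115086 -0.50077553]
3879 {'c': array([0.8332, 0.0791]), 'mean': array([0.8336, 0.0788]), 'size': array([261.6, 256. ]), 'ang': 82.3}
70 {'c': array([0.48  , 0.1344]), 'mean': array([0.482 , 0.1343]), 'size': array([85.7, 15.9]), 'ang': 10.3}
80 {'c': array([0.454, 0.348]), 'mean': array([0.4539, 0.3477]), 'size': array([86.4, 16.5]), 'ang': 15.4}
1415 {'c': array([ 0.2934, -0.6898]), 'mean': array([ 0.2856, -0.7001]), 'size': array([233.2, 144.5]), 'ang': -1.2}
17 {'c': array([ 0.2576, -0.6206]), 'mean': array([ 0.2576, -0.6206]), 'size': array([63.6,  0. ]), 'ang': -0.9}
```

View pics/w1.png

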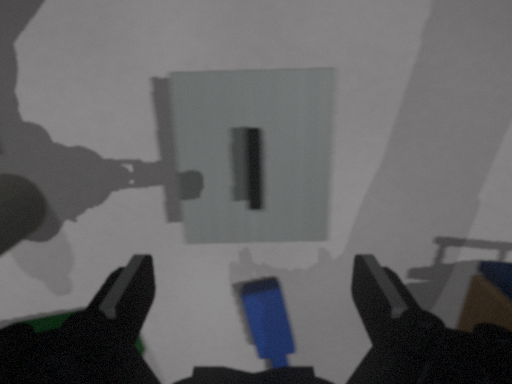

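The wrist view shows the lid plate with corners near (170,72), (335,68), (328,240) and (186,243), and the bar at (254,168). There are two wooden pegs in total.

Run:
```python
from h import *
f=dict(np.load('w1.npz'));p=f['pixels'].astype(int)
w=np.zeros(p.shape[:2],bool);w[120:215,225:270]=1
for b in blobs((p.max(2)<35)&w,50): print('bar',b.mean(0),len(b),pose(f,b,.093),pose(f,b,.086))
H=hsv(f)
m=(H[...,1]>10)&(p.mean(2)>95);m[:,:150]=0;m[:,350:]=0;m[250:]=0
for b in blobs(m,3000): 
    ap=cv2.approxPolyDP(cv2.convexHull(b.astype(np.int32)),6,True)[:,0];print(ap.tolist(),cast(f,ap,.064).round(4).tolist(),pose(f,b,.064))
```

```text
bar [253.65036232 167.22463768] 552 {'c': array([ 0.4869, -0.2848]), 'mean': array([ 0.4853, -0.2848]), 'size': array([68.4,  8.2]), 'ang': -2.2} {'c': array([ 0.4889, -0.2849]), 'mean': array([ 0.4873, -0.2849]), 'size': array([70.1,  8.5]), 'ang': -2.2}
```

Emit:
{"name": "carry_out", "arguments": {
  "grip": [0.0854,0.0854,0.0854,0.0854,0.0854,0.0854,0,0,0,0],
  "dp": [
    [-0.001,0.0005,-0.04],
    [-0.001,0.0005,-0.08],
    [-0.001,0.0005,-0.12],
    [-0.001,0.0005,-0.15],
    [-0.001,0.0005,-0.161],
    [-0.001,0.0005,-0.161],
    [-0.001,0.0005,-0.161],
    [-0.001,0.0005,-0.161],
    [-0.001,0.0005,-0.161],
    [-0.001,0.0005,-0.161]
  ],
  "turn": [1,1,1,1,1,1,1,1,1,1],
  "grip_force": 60
}}

```text
t: 3.2
tool_pos: [0.4894, -0.2832, 0.0709]
orientation: [[-0.998, 0.062, 0.001], [0.062, 0.998, -0.001], [-0.001, -0.001, -1.0]]
wrist_force: [0.1, 0.6, -0.5]
grip_width: 0.33
gripper_force: 0.0
```

Emit:
{"name": "carry_out", "arguments": {
  "grip": [0,0,0,0,0,0,0,0,0,0],
  "dp": [
    [0,0,0],
    [0,0,0],
    [0,0,0],
    [0,0,0],
    [0,0,0.005],
    [0,0,0.012],
    [0,0,0.024],
    [0,0,0.045],
    [0,0,0.07],
    [0,0,0.08]
  ],
  "turn": [0,0,0,0,0,0,0,0,0,0]
}}

```text
t: 4.2
tool_pos: [0.4897, -0.2833, 0.1529]
orientation: [[-0.998, 0.062, 0.003], [0.062, 0.998, -0.001], [-0.003, -0.001, -1.0]]
wrist_force: [-0.3, -0.5, -1.9]
grip_width: 0.151
gripper_force: 58.8
```

Emit:
{"name": "carry_out", "arguments": {
  "grip": [0,0,0,0,0,0,0,0,0,0],
  "dp": [
    [0,0.04,0.0],
    [0,0.08,0.0],
    [0,0.12,0],
    [0,0.16,0],
    [0.005,0.19,0],
    [0.005,0.203,-0.02],
    [0.005,0.203,-0.06],
    [0.005,0.203,-0.1],
    [0.005,0.203,-0.12],
    [0.005,0.203,-0.128]
  ],
  "turn": [0,0,0,0,0,0,0,0,0,0]
}}

```text
t: 5.2
tool_pos: [0.4933, -0.0798, 0.0206]
orientation: [[-0.998, 0.061, -0.003], [0.061, 0.998, 0.0], [0.003, -0.0, -1.0]]
wrist_force: [-9.0, 1.5, 83.0]
grip_width: 0.146
gripper_force: 73.1
```

Emit:
{"name": "carry_out", "arguments": {
  "grip": [0,0.0854,0.0854,0.0854,0.0854,0.0854,0.0854,0.0854,0.0854,0.0854],
  "dp": [
    [0,0,-0.001],
    [0,0,-0.001],
    [0,0,-0.001],
    [0,0,-0.001],
    [0,0,-0.001],
    [0,0,-0.001],
    [0,0,0.03],
    [0,0,0.08],
    [0,0,0.13],
    [0,0,0.15]
  ],
  "turn": [0,0,0,0,0,0,0,0,0,0]
}}

```text
t: 6.2
tool_pos: [0.4949, -0.0801, 0.1763]
orientation: [[-0.998, 0.062, 0.004], [0.062, 0.998, -0.001], [-0.004, -0.0, -1.0]]
wrist_force: [0.7, 1.0, -1.6]
grip_width: 1.0
gripper_force: 0.0
```

Run:
```python
from h import *
from bench import state
s=state();print(s['t'],s['tool_pos'].round(4))
g=grab('top');cv2.imwrite('pics/top2.png',cv2.resize(g['pixels'][130:290,100:400,::-1],None,fx=2.6,fy=2.6,interpolation=cv2.INTER_CUBIC));np.savez('top2.npz',**g)
H=hsv(g)
for b in blobs((H[...,0]>8)&(H[...,0]<25)&(H[...,1]>70)&(H[...,2]>60),40): print(len(b),pose(g,b,.014))
```

```text
6.2 [ 0.4949 -0.0801  0.1763]
3885 {'c': array([0.8332, 0.079 ]), 'mean': array([0.8335, 0.0785]), 'size': array([261.9, 256. ]), 'ang': 82.3}
69 {'c': array([0.48  , 0.1347]), 'mean': array([0.4821, 0.1344]), 'size': array([85.7, 15.9]), 'ang': 10.9}
80 {'c': array([0.454, 0.348]), 'mean': array([0.4544, 0.3478]), 'size': array([86.4, 16.5]), 'ang': 15.4}
1663 {'c': array([ 0.2935, -0.6876]), 'mean': array([ 0.2907, -0.6877]), 'size': array([233.2, 149.1]), 'ang': -0.9}
```

View pics/top2.png

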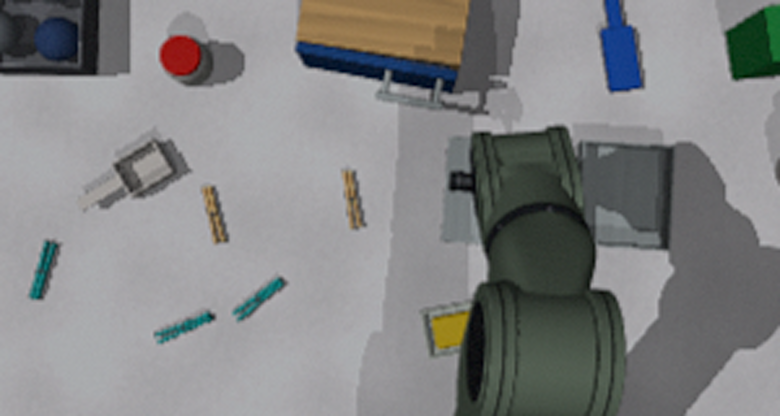

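Emit:
{"name": "carry_out", "arguments": {
  "grip": [0.06,0.06,0.06,0.06,0.06,0.06,0.06,0.06,0.06,0.06],
  "dp": [
    [-0.003,0.045,0],
    [-0.006,0.09,0],
    [-0.009,0.135,0],
    [-0.012,0.18,0],
    [-0.013,0.2147,-0.01],
    [-0.013,0.2147,-0.05],
    [-0.013,0.2147,-0.09],
    [-0.013,0.2147,-0.13],
    [-0.013,0.2147,-0.145],
    [-0.013,0.2147,-0.155]
  ],
  "turn": [2,5,8,11,14,14,14,14,14,14]
}}

```text
t: 7.25
tool_pos: [0.4805, 0.1346, 0.0158]
orientation: [[-0.983, -0.182, -0.002], [-0.182, 0.983, -0.001], [0.002, -0.0, -1.0]]
wrist_force: [-0.2, 0.3, 0.1]
grip_width: 0.7
gripper_force: 0.0
```

Emit:
{"name": "carry_out", "arguments": {
  "grip": [0.06,0.06,0.06,0.0,0.0,0,0,0,0,0],
  "dp": [
    [0,0,-0.006],
    [0,0,-0.01],
    [0,0,-0.012],
    [0,0,-0.012],
    [0,0,-0.012],
    [0,0,-0.012],
    [0,0,-0.012],
    [0,0,-0.012],
    [0,0,0.03],
    [0,0,0.07]
  ],
  "turn": [0,0,0,0,0,0,0,0,0,0],
  "grip_force": 40
}}

```text
t: 8.25
tool_pos: [0.4806, 0.1346, 0.0881]
orientation: [[-0.983, -0.182, -0.001], [-0.182, 0.983, -0.001], [0.002, -0.0, -1.0]]
wrist_force: [0.8, 0.4, -0.2]
grip_width: 0.199
gripper_force: 39.6
```

Emit:
{"name": "carry_out", "arguments": {
  "grip": [0,0,0,0,0,0,0,0,0,0],
  "dp": [
    [0,-0.02,0.03],
    [0.002,-0.065,0.035],
    [0.004,-0.11,0.035],
    [0.006,-0.155,0.035],
    [0.008,-0.2,0.035],
    [0.008,-0.245,0.035],
    [0.008,-0.29,0.035],
    [0.008,-0.335,0.035],
    [0.008,-0.375,0.035],
    [0.008,-0.3965,0.03]
  ],
  "turn": [-1,-3,-5,-7,-9,-11,-13,-14,-14,-14]
}}

```text
t: 9.25
tool_pos: [0.4884, -0.2657, 0.1177]
orientation: [[-0.998, 0.065, 0.001], [0.065, 0.998, -0.002], [-0.001, -0.002, -1.0]]
wrist_force: [0.2, 0.5, -1.2]
grip_width: 0.195
gripper_force: 39.7
```

Emit:
{"name": "carry_out", "arguments": {
  "grip": [0,0,0,0,0.035,0.035,0.035,0.035,0.035,0.035],
  "dp": [
    [0,0,-0.02],
    [0,0,-0.05],
    [0,0,-0.08],
    [0,0,-0.096],
    [0,0,-0.096],
    [0,0,-0.096],
    [0,0,-0.096],
    [0,0,-0.06],
    [0,0,-0.02],
    [0,0,0.02]
  ],
  "turn": [0,0,0,0,0,0,0,0,0,0]
}}

```text
t: 10.25
tool_pos: [0.4891, -0.2618, 0.1398]
orientation: [[-0.998, 0.062, 0.001], [0.062, 0.998, -0.001], [-0.001, -0.001, -1.0]]
wrist_force: [-0.0, 0.6, -0.4]
grip_width: 0.412
gripper_force: 0.0
```

Run:
```python
from h import *
from bench import state
s=state();print(s['t'],s['tool_pos'].round(4),s['orientation'].round(3)[1],s['grip_width'])
f=grab('wrist');cv2.imwrite('pics/w3.png',f['pixels'][:,:,::-1]);np.savez('w3.npz',**f)
g=grab('top');H=hsv(g)
for b in blobs((H[...,0]>8)&(H[...,0]<25)&(H[...,1]>70)&(H[...,2]>60),15): print(len(b),pose(g,b,.014))
```

```text
10.25 [ 0.4891 -0.2618  0.1398] [ 0.062  0.998 -0.001] 0.4118503595881451
3878 {'c': array([0.8318, 0.0793]), 'mean': array([0.8336, 0.0787]), 'size': array([261.6, 258.9]), 'ang': 82.3}
21 {'c': array([ 0.5204, -0.2652]), 'mean': array([ 0.5209, -0.2655]), 'size': array([20.4, 12.2]), 'ang': -0.0}
81 {'c': array([0.454, 0.348]), 'mean': array([0.4541, 0.3477]), 'size': array([86.4, 16.5]), 'ang': 15.4}
50 {'c': array([ 0.4677, -0.2631]), 'mean': array([ 0.4647, -0.263 ]), 'size': array([44.5, 16.2]), 'ang': -0.0}
1590 {'c': array([ 0.293 , -0.6886]), 'mean': array([ 0.2877, -0.6941]), 'size': array([234.7, 147.7]), 'ang': 0.3}
```

View pics/w3.png

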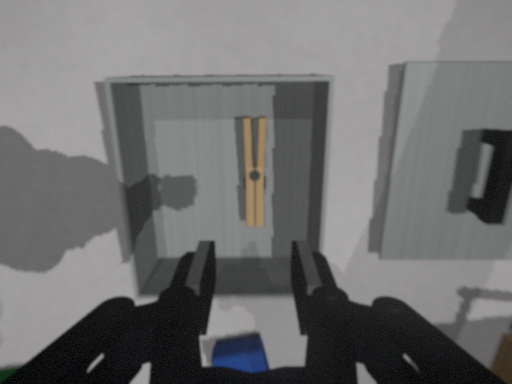

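The peg lies flat in the tin at (255,170), and the lid sits beside it on the right. Next is peg 2.

Emit:
{"name": "carry_out", "arguments": {
  "grip": [0.06,0.06,0.06,0.06,0.06,0.06,0.06,0.06,0.06,0.06],
  "dp": [
    [-0.002,0.048,0],
    [-0.004,0.096,0],
    [-0.006,0.144,0],
    [-0.01,0.192,0],
    [-0.014,0.24,0],
    [-0.018,0.288,0],
    [-0.022,0.336,0],
    [-0.026,0.384,0],
    [-0.03,0.432,0],
    [-0.035,0.48,0]
  ],
  "turn": [1,2,4,6,8,10,12,14,16,18.5]
}}

```text
t: 11.35
tool_pos: [0.4539, 0.2203, 0.1382]
orientation: [[-0.966, -0.259, 0.001], [-0.259, 0.966, 0.0], [-0.001, 0.0, -1.0]]
wrist_force: [1.7, 0.0, -0.2]
grip_width: 0.705
gripper_force: 0.0
```

Emit:
{"name": "carry_out", "arguments": {
  "grip": [0.06,0.06,0.06,0.06,0.06,0.06,0.06,0.06,0.06,0.06],
  "dp": [
    [0,0.045,0],
    [0,0.09,0],
    [0,0.12,-0.01],
    [0,0.1297,-0.04],
    [0,0.1297,-0.07],
    [0,0.1297,-0.1],
    [0,0.1297,-0.115],
    [0,0.1297,-0.125],
    [0,0.1297,-0.13],
    [0,0.1297,-0.132]
  ],
  "turn": [0,0,0,0,0,0,0,0,0,0]
}}

```text
t: 12.35
tool_pos: [0.4545, 0.3481, 0.0058]
orientation: [[-0.966, -0.258, 0.001], [-0.258, 0.966, 0.0], [-0.001, 0.0, -1.0]]
wrist_force: [0.0, 0.0, -0.5]
grip_width: 0.701
gripper_force: 0.0
```

Emit:
{"name": "carry_out", "arguments": {
  "grip": [0,0,0,0,0,0,0,0,0,0],
  "dp": [
    [0,0,0],
    [0,0,0],
    [0,0,0],
    [0,0,0],
    [0,0,0],
    [0,0,0],
    [0,0,0.02],
    [0,0,0.06],
    [0,0,0.1],
    [0,0,0.1]
  ],
  "turn": [0,0,0,0,0,0,0,0,0,0]
}}

```text
t: 13.35
tool_pos: [0.4557, 0.3491, 0.11]
orientation: [[-0.966, -0.258, 0.005], [-0.258, 0.966, 0.004], [-0.006, 0.003, -1.0]]
wrist_force: [-0.0, 0.0, -0.2]
grip_width: 0.194
gripper_force: 39.4
```

Emit:
{"name": "carry_out", "arguments": {
  "grip": [0,0,0,0,0,0,0,0,0,0],
  "dp": [
    [0.002,-0.048,0.01],
    [0.004,-0.096,0.02],
    [0.006,-0.144,0.02],
    [0.01,-0.192,0.02],
    [0.014,-0.24,0.02],
    [0.018,-0.288,0.02],
    [0.022,-0.336,0.02],
    [0.026,-0.384,0.02],
    [0.03,-0.432,0.02],
    [0.035,-0.48,0.02]
  ],
  "turn": [-1,-2,-4,-6,-8,-10,-12,-14,-16,-18.5]
}}

```text
t: 14.35
tool_pos: [0.489, -0.1342, 0.1255]
orientation: [[-0.998, 0.063, 0.0], [0.063, 0.998, -0.0], [-0.0, -0.0, -1.0]]
wrist_force: [1.3, -0.4, -0.3]
grip_width: 0.194
gripper_force: 44.4
```

Emit:
{"name": "carry_out", "arguments": {
  "grip": [0,0,0,0,0,0,0,0,0,0],
  "dp": [
    [0,-0.045,0],
    [0,-0.09,0],
    [0,-0.135,0],
    [0,-0.165,0],
    [0,-0.1757,0],
    [0,-0.1757,-0.01],
    [0,-0.1757,-0.04],
    [0,-0.1757,-0.07],
    [0,-0.1757,-0.09],
    [0,-0.1757,-0.1]
  ],
  "turn": [0,0,0,0,0,0,0,0,0,0]
}}

```text
t: 15.35
tool_pos: [0.4889, -0.3056, 0.0233]
orientation: [[-0.998, 0.06, -0.002], [0.06, 0.998, 0.002], [0.002, 0.002, -1.0]]
wrist_force: [0.2, -0.1, 0.7]
grip_width: 0.195
gripper_force: 44.4
```

Emit:
{"name": "carry_out", "arguments": {
  "grip": [0,0.034,0.034,0.034,0.034,0.034,0.034,0.034,0.034,0.034],
  "dp": [
    [0,0,-0.004],
    [0,0,-0.004],
    [0,0,-0.004],
    [0,0,-0.004],
    [0,0,-0.004],
    [0,0,0.02],
    [0,0,0.06],
    [0,0.03,0.1],
    [0,0.07,0.12],
    [0,0.1,0.13]
  ],
  "turn": [0,0,0,0,0,0,0,0,0,0]
}}

```text
t: 16.35
tool_pos: [0.4896, -0.206, 0.1576]
orientation: [[-0.998, 0.061, 0.003], [0.061, 0.998, -0.001], [-0.003, -0.0, -1.0]]
wrist_force: [0.5, -0.6, -1.8]
grip_width: 0.397
gripper_force: 0.0
```

Run:
```python
from h import *
from bench import state
s=state();print(s['t'],s['tool_pos'].round(4),s['orientation'].round(3)[1],s['grip_width'])
f=grab('wrist');cv2.imwrite('pics/w4.png',f['pixels'][:,:,::-1]);np.savez('w4.npz',**f)
g=grab('top');np.savez('top4.npz',**g)
```

```text
16.35 [ 0.4896 -0.206   0.1576] [ 0.061  0.998 -0.001] 0.3965203781542423
```

View pics/w4.png

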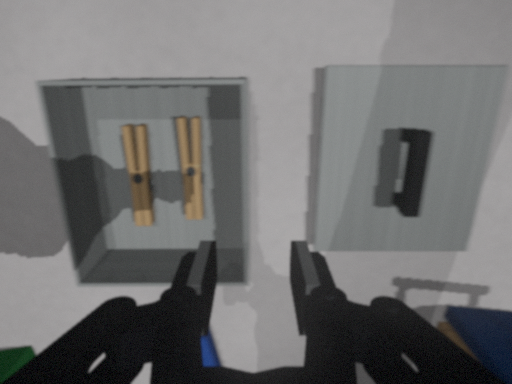

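Both pegs lie in the tin, at (138,175) and (190,168). The lid is beside it with its bar at (412,172). I'll measure the tin rim against the lid.

Run:
```python
from h import *
f=dict(np.load('w4.npz'));g=cv2.cvtColor(f['pixels'],cv2.COLOR_RGB2GRAY)
lsd=cv2.createLineSegmentDetector()
L=lsd.detect(g)[0][:,0]
for l in L:
    n=np.hypot(l[2]-l[0],l[3]-l[1])
    if n>60 and l[[1,3]].max()<300:
        print(l.round(1).tolist(),'z.06',cast(f,l.reshape(2,2),.06)[:,:2].round(4).tolist(),'z.014',cast(f,l.reshape(2,2),.014)[:,:2].round(4).tolist())
m=(f['pixels'].max(2)<35);w=np.zeros_like(m);w[120:220,395:435]=1
for b in blobs(m&w,50): print(pose(f,b,.043))
```

```text
[35.599998474121094, 78.19999694824219, 245.60000610351562, 75.9000015258789] z.06 [[0.4038, -0.3454], [0.4109, -0.2061]] z.014 [[0.4033, -0.3729], [0.4118, -0.2071]]
[41.900001525878906, 84.80000305175781, 241.89999389648438, 83.5] z.06 [[0.4082, -0.3423], [0.4156, -0.209]] z.014 [[0.4085, -0.3693], [0.4174, -0.2105]]
[168.10000610351562, 283.20001220703125, 78.0999984741211, 283.8999938964844] z.06 [[0.5672, -0.28], [0.5634, -0.3533]] z.014 [[0.598, -0.2951], [0.5934, -0.3823]]
[77.5999984741211, 284.0, 53.900001525878906, 160.0] z.06 [[0.5634, -0.3537], [0.4597, -0.3472]] z.014 [[0.5935, -0.3829], [0.4699, -0.3751]]
[105.5999984741211, 248.5, 196.89999389648438, 248.8000030517578] z.06 [[0.5326, -0.3244], [0.5373, -0.2531]] z.014 [[0.5567, -0.348], [0.5623, -0.263]]
[468.0, 293.20001220703125, 408.1000061035156, 287.5] z.06 [[0.5921, -0.0351], [0.5834, -0.0849]] z.014 [[0.6276, -0.0034], [0.6173, -0.0626]]
[394.29998779296875, 276.29998779296875, 488.0, 285.29998779296875] z.06 [[0.5721, -0.0968], [0.5854, -0.0199]] z.014 [[0.6038, -0.0769], [0.6197, 0.0148]]
[432.1000061035156, 1
[... 1121 characters left out ...]
24219, 152.0] z.06 [[0.4134, -0.3167], [0.4555, -0.3192]] z.014 [[0.4148, -0.3388], [0.4649, -0.3418]]
[380.6000061035156, 63.79999923706055, 504.3999938964844, 63.79999923706055] z.06 [[0.4089, -0.1173], [0.4138, -0.0363]] z.014 [[0.4093, -0.1012], [0.4152, -0.0047]]
[325.79998779296875, 68.0999984741211, 314.79998779296875, 241.8000030517578] z.06 [[0.4093, -0.1532], [0.5369, -0.1608]] z.014 [[0.4098, -0.144], [0.5619, -0.1531]]
[488.29998779296875, 161.3000030517578, 465.70001220703125, 248.5] z.06 [[0.4799, -0.0363], [0.5501, -0.0428]] z.014 [[0.4939, -0.0047], [0.5776, -0.0125]]
{'c': array([ 0.49  , -0.0853]), 'mean': array([ 0.4918, -0.0858]), 'size': array([65.5, 15.7]), 'ang': -3.4}
```

Emit:
{"name": "carry_out", "arguments": {
  "grip": [0.07,0.07,0.07,0.07,0.07,0.07,0.07,0.07,0.07,0.07],
  "dp": [
    [0.001,0.045,0],
    [0.003,0.09,0],
    [0.005,0.12,0],
    [0.005,0.1278,-0.02],
    [0.005,0.1278,-0.05],
    [0.005,0.1278,-0.08],
    [0.005,0.1278,-0.11],
    [0.005,0.1278,-0.123],
    [0.005,0.1278,-0.129],
    [0.005,0.1278,-0.13]
  ],
  "turn": [0,0,0,0,0,0,0,0,0,0]
}}

```text
t: 17.45
tool_pos: [0.4941, -0.0803, 0.0251]
orientation: [[-0.998, 0.062, -0.0], [0.062, 0.998, -0.0], [0.0, -0.0, -1.0]]
wrist_force: [-0.3, -0.3, 1.2]
grip_width: 0.819
gripper_force: 0.0
```

Emit:
{"name": "carry_out", "arguments": {
  "grip": [0,0,0,0,0,0,0,0,0,0],
  "dp": [
    [0,0,0],
    [0,0,0],
    [0,0,0],
    [0,0,0],
    [0,0,0],
    [0,0,0],
    [0,0,0.01],
    [0,0,0.05],
    [0,0,0.09],
    [0,0,0.12]
  ],
  "turn": [0,0,0,0,0,0,0,0,0,0],
  "grip_force": 60
}}

```text
t: 18.45
tool_pos: [0.4942, -0.0801, 0.1481]
orientation: [[-0.998, 0.062, 0.001], [0.062, 0.998, -0.0], [-0.001, -0.0, -1.0]]
wrist_force: [0.5, 0.0, -2.2]
grip_width: 0.146
gripper_force: 59.0
```

Emit:
{"name": "carry_out", "arguments": {
  "grip": [0,0,0,0,0,0,0,0,0,0],
  "dp": [
    [-0.001,-0.04,0],
    [-0.002,-0.08,0],
    [-0.003,-0.12,0],
    [-0.004,-0.16,0],
    [-0.0055,-0.19,0],
    [-0.0055,-0.203,0],
    [-0.0055,-0.203,-0.01],
    [-0.0055,-0.203,-0.025],
    [-0.0055,-0.203,-0.04],
    [-0.0055,-0.203,-0.048]
  ],
  "turn": [0,0,0,0,0,0,0,0,0,0]
}}

```text
t: 19.45
tool_pos: [0.4885, -0.2813, 0.0962]
orientation: [[-0.998, 0.06, -0.001], [0.06, 0.998, 0.001], [0.001, 0.001, -1.0]]
wrist_force: [-0.2, 0.3, -1.3]
grip_width: 0.149
gripper_force: 59.0
```

Emit:
{"name": "carry_out", "arguments": {
  "grip": [0,0,0,0,0,0,0,0,0,0],
  "dp": [
    [0,0,-0.003],
    [0,0,-0.006],
    [0,0,-0.009],
    [0,0,-0.012],
    [0,0,-0.014],
    [0,0,-0.016],
    [0,0,-0.018],
    [0,0,-0.02],
    [0,0,-0.021],
    [0,0,-0.021]
  ],
  "turn": [0,0,0,0,0,0,0,0,0,0]
}}

```text
t: 20.45
tool_pos: [0.4886, -0.283, 0.0762]
orientation: [[-0.998, 0.062, -0.0], [0.062, 0.998, -0.0], [0.0, -0.0, -1.0]]
wrist_force: [-0.3, -0.8, -1.2]
grip_width: 0.145
gripper_force: 59.0
```

Emit:
{"name": "carry_out", "arguments": {
  "grip": [0,0,0,0,0.06,0.06,0.06,0.06,0.06,0.06],
  "dp": [
    [0,0,-0.001],
    [0,0,-0.0015],
    [0,0,-0.002],
    [0,0,-0.002],
    [0,0,-0.002],
    [0,0,-0.002],
    [0,0,-0.001],
    [0,0,0.02],
    [0,0.02,0.06],
    [0,0.05,0.1]
  ],
  "turn": [0,0,0,0,0,0,0,0,0,0]
}}

```text
t: 21.45
tool_pos: [0.4881, -0.2334, 0.177]
orientation: [[-0.998, 0.064, -0.001], [0.064, 0.998, -0.0], [0.001, -0.0, -1.0]]
wrist_force: [1.1, 1.1, 0.5]
grip_width: 0.702
gripper_force: 0.0
```

Run:
```python
from h import *
from bench import state
s=state();print(s['t'],s['tool_pos'].round(4),s['orientation'].round(3)[1],s['grip_width'])
f=grab('wrist');cv2.imwrite('pics/w5.png',f['pixels'][:,:,::-1]);np.savez('w5.npz',**f)
g=grab('side');np.savez('side5.npz',**g)
c=lambda p,x,y,w,h,s:cv2.resize(p[y:y+h,x:x+w,::-1],None,fx=s,fy=s,interpolation=cv2.INTER_CUBIC)
cv2.imwrite('pics/s5.png',np.vstack([f['pixels'][:300,:,::-1],c(g['pixels'],128,130,256,148,2)]))
```

```text
21.45 [ 0.4881 -0.2334  0.177 ] [ 0.064  0.998 -0.   ] 0.7020687159599357
```

View pics/s5.png

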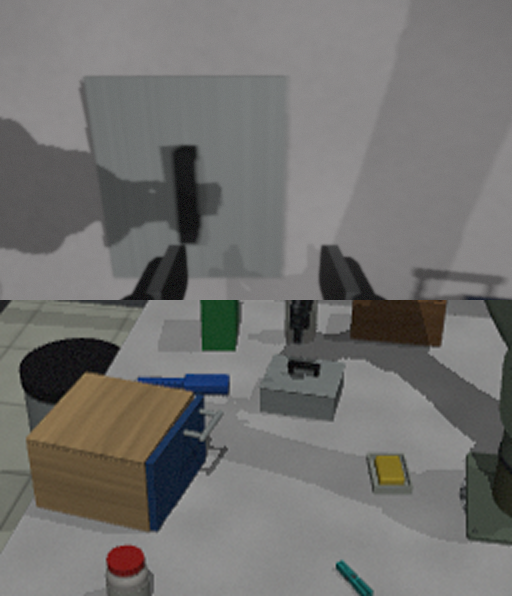

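The lid looks seated flat, with its plate at (190,175) in the wrist view and flush on the tin in the side view. Next is the door, so I'll check joint room and refine the cupboard pose.

Run:
```python
from h import *
from bench import state
s=state();print(np.round(s['joint_positions'],1))
f=dict(np.load('w5.npz'));g=cv2.cvtColor(f['pixels'],cv2.COLOR_RGB2GRAY)
for l in cv2.createLineSegmentDetector().detect(g)[0][:,0]:
    if np.hypot(l[2]-l[0],l[3]-l[1])>60 and l[[1,3]].max()<300 and l[[0,2]].max()<310: print('lid',cast(f,l.reshape(2,2),.064)[:,:2].round(4).tolist())
f=grab('top');H=hsv(f)
b=max(blobs((H[...,0]>8)&(H[...,0]<25)&(H[...,1]>70)&(H[...,2]>60),2000),key=len)
b=b[b[:,0]<350];m=np.zeros(H.shape[:2],np.uint8);m[b[:,1],b[:,0]]=255
c=max(cv2.findContours(m,cv2.RETR_EXTERNAL,cv2.CHAIN_APPROX_NONE)[0],key=len)
r=cv2.boxPoints(cv2.minAreaRect((cast(f,c[:,0],.16)[:,:2]*1000).astype(np.float32)));print('roof',r.round(1).tolist(),r.mean(0),cv2.minAreaRect((cast(f,c[:,0],.16)[:,:2]*1000).astype(np.float32)))
# blue door top edge strip
bl=(H[...,0]>100)&(H[...,0]<125)&(H[...,1]>120);bl[:,:200]=0;bl[:,300:]=0;bl[:130]=0;bl[175:]=0
for q in blobs(bl,30):print('door',cast(f,cv2.approxPolyDP(cv2.convexHull(q.astype(np.int32)),2,True)[:,0],.16)[:,:2].round(4).tolist())
```

```text
[ 31.1  41.9 -17.4  96.1  16.6  44.2  92.6]
lid [[0.5374, -0.2979], [0.4602, -0.2933]]
lid [[0.4014, -0.3461], [0.406, -0.2731]]
lid [[0.406, -0.2722], [0.4101, -0.2054]]
lid [[0.4076, -0.3483], [0.4642, -0.3522]]
roof [[667.2000122070312, -26.299999237060547], [899.5999755859375, -57.70000076293945], [931.7000122070312, 179.8000030517578], [699.2999877929688, 211.1999969482422]] [799.45483  76.7674 ] ((799.454833984375, 76.76740264892578), (239.67430114746094, 234.55914306640625), 82.30655670166016)
door [[0.6541, -0.0201], [0.6352, -0.0129], [0.6665, 0.189], [0.6926, 0.2082], [0.7002, 0.2009], [0.6652, -0.0088]]
```

Emit:
{"name": "carry_out", "arguments": {
  "grip": [0.06,0.06,0.06,0.06,0.06,0.06,0.06,0.06,0.06,0.06],
  "dp": [
    [0.005,0.02,0.01],
    [0.015,0.05,0.02],
    [0.025,0.08,0.03],
    [0.035,0.11,0.04],
    [0.045,0.14,0.05],
    [0.055,0.17,0.06],
    [0.065,0.2,0.07],
    [0.075,0.23,0.075],
    [0.085,0.26,0.075],
    [0.09,0.275,0.075]
  ],
  "turn": [-8,-16,-24,-32,-40,-48,-56,-64,-72,-80]
}}

```text
t: 22.6
tool_pos: [0.5791, 0.0443, 0.2503]
orientation: [[-0.109, 0.994, -0.001], [0.994, 0.109, 0.0], [0.0, -0.001, -1.0]]
wrist_force: [0.1, -1.7, -0.6]
grip_width: 0.705
gripper_force: 0.0
```

Emit:
{"name": "carry_out", "arguments": {
  "grip": [0.06,0.06,0.06,0.06,0.06,0.06,0.06,0.06,0.06,0.06],
  "dp": [
    [0,0,0],
    [0,0,0],
    [0,0,0],
    [0,0,0],
    [0,0,0],
    [0,0,0],
    [0,0,0],
    [0,0,0],
    [0,0,0],
    [0,0,0]
  ],
  "turn": [-7,-14.1,-14.1,-14.1,-14.1,-14.1,-14.1,-14.1,-14.1,-14.1]
}}

```text
t: 23.6
tool_pos: [0.5786, 0.0419, 0.2513]
orientation: [[0.133, 0.991, -0.0], [0.991, -0.133, 0.0], [-0.0, -0.0, -1.0]]
wrist_force: [0.7, -0.1, 0.4]
grip_width: 0.7
gripper_force: 0.0
```

Run:
```python
from h import *
from bench import state
s=state();print(s['t'],s['tool_pos'].round(4),s['orientation'].round(3)[:,1],np.round(s['joint_positions'],1))
f=grab('wrist');cv2.imwrite('pics/w6.png',f['pixels'][:,:,::-1]);np.savez('w6.npz',**f)
f=grab('top');np.savez('top6.npz',**f)
f=grab('side');np.savez('side6.npz',**f)
```

```text
23.6 [0.5786 0.0419 0.2513] [ 0.991 -0.133 -0.   ] [-13.9  40.5  13.5  82.4 -10.2  58.4  -5.8]
```

View pics/w6.png

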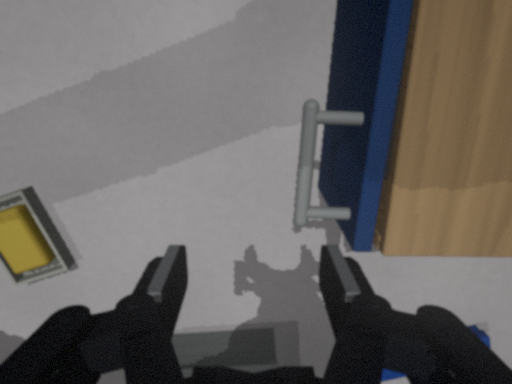

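The bar handle runs from (310,103) to (301,222). The door top strip is nearly parallel to the roof edge and looks slightly ajar.

Run:
```python
from h import *
f=dict(np.load('w6.npz'))
print('bar',cast(f,[[311,102],[306,160],[301,222]],.135)[:,:2].round(4).tolist())
H=hsv(f);p=f['pixels'].astype(int)
bl=(H[...,0]>100)&(H[...,0]<125)&(H[...,1]>100)&(p[...,2]>100)
for q in blobs(bl,200):
    a=cast(f,cv2.approxPolyDP(cv2.convexHull(q.astype(np.int32)),3,True)[:,0],.16)[:,:2].round(4);print(len(q),q.mean(0),a.tolist())
g=cv2.cvtColor(f['pixels'],cv2.COLOR_RGB2GRAY)
for l in cv2.createLineSegmentDetector().detect(g)[0][:,0]:
    if np.hypot(l[2]-l[0],l[3]-l[1])>50 and l[[0,2]].min()>280 and l[[1,3]].max()<265:
        a=cast(f,l.reshape(2,2),.16)[:,:2];d=a[1]-a[0];print(l.round().tolist(),a.round(4).tolist(),np.degrees(np.arctan2(d[1],d[0])).round(1))
```

```text
bar [[0.6288, 0.0961], [0.6215, 0.053], [0.613, 0.0014]]
[317.0, 187.0, 324.0, 123.0] [[0.6247, 0.0389], [0.6325, 0.0837]] 80.2
[325.0, 111.0, 337.0, 0.0] [[0.6338, 0.0918], [0.6452, 0.1565]] 80.0
[291.0, 229.0, 303.0, 103.0] [[0.603, 0.008], [0.6194, 0.0988]] 79.8
[420.0, 0.0, 382.0, 253.0] [[0.6951, 0.1499], [0.6702, -0.0209]] -98.3
[511.0, 257.0, 383.0, 256.0] [[0.7679, -0.0377], [0.6707, -0.0236]] 171.7
[302.0, 164.0, 296.0, 221.0] [[0.615, 0.0571], [0.6071, 0.0147]] -100.5
[383.0, 36.0, 376.0, 93.0] [[0.673, 0.133], [0.6677, 0.0986]] -98.9
[364.0, 174.0, 353.0, 244.0] [[0.6578, 0.0439], [0.6481, -0.0106]] -100.2
```

Emit:
{"name": "carry_out", "arguments": {
  "grip": [0.03,0.03,0.03,0.03,0.03,0.03,0.03,0.03,0.03,0.03],
  "dp": [
    [0.02,0.004,0],
    [0.0415,0.007,0],
    [0.0415,0.007,0],
    [0.0415,0.007,-0.02],
    [0.0415,0.007,-0.05],
    [0.0415,0.007,-0.08],
    [0.0415,0.007,-0.1],
    [0.0415,0.007,-0.115],
    [0.0415,0.007,-0.128],
    [0.0415,0.007,-0.133]
  ],
  "turn": [-1,-1.7,-1.7,-1.7,-1.7,-1.7,-1.7,-1.7,-1.7,-1.7]
}}

```text
t: 24.75
tool_pos: [0.6196, 0.0489, 0.1173]
orientation: [[0.162, 0.987, -0.001], [0.987, -0.162, -0.0], [-0.0, -0.001, -1.0]]
wrist_force: [0.1, 0.3, 0.6]
grip_width: 0.356
gripper_force: 0.0
```

Run:
```python
import numpy as np
from bench import state
s=state();print(s['tool_pos'].round(4),s['wrist_force'].round(1),s['grip_width'])
H=np.array([.695,.213])
def P(t):
    d=np.radians(-98)-t;n=np.radians(172)-t
    return H+.175*np.array([np.cos(d),np.sin(d)])+.0455*np.array([np.cos(n),np.sin(n)])
p0=P(.03);print(p0)
for i,t in enumerate(np.linspace(.03,1.43,21)):print(i,round(t,2),(P(t)-p0).round(3).tolist(),round(-np.degrees(t-.03),1))
```

```text
[0.6196 0.0489 0.1173] [0.1 0.3 0.6] 0.35560095100818545
[0.62061056 0.04819265]
0 0.03 [0.0, 0.0] -0.0
1 0.1 [-0.011, 0.006] -4.0
2 0.17 [-0.022, 0.012] -8.0
3 0.24 [-0.033, 0.019] -12.0
4 0.31 [-0.043, 0.027] -16.0
5 0.38 [-0.052, 0.035] -20.1
6 0.45 [-0.061, 0.045] -24.1
7 0.52 [-0.069, 0.054] -28.1
8 0.59 [-0.076, 0.065] -32.1
9 0.66 [-0.083, 0.075] -36.1
10 0.73 [-0.089, 0.087] -40.1
11 0.8 [-0.094, 0.098] -44.1
12 0.87 [-0.098, 0.11] -48.1
13 0.94 [-0.101, 0.122] -52.1
14 1.01 [-0.104, 0.135] -56.1
15 1.08 [-0.106, 0.147] -60.2
16 1.15 [-0.106, 0.16] -64.2
17 1.22 [-0.106, 0.173] -68.2
18 1.29 [-0.105, 0.185] -72.2
19 1.36 [-0.103, 0.198] -76.2
20 1.43 [-0.101, 0.21] -80.2
```

Emit:
{"name": "carry_out", "arguments": {
  "grip": [0.022,0.022,0.022,0.022,0.022,0.022,0.022,0.022,0.022,0.022],
  "dp": [
    [-0.011,0.006,0],
    [-0.022,0.012,0],
    [-0.033,0.019,0],
    [-0.043,0.027,0],
    [-0.052,0.035,0],
    [-0.061,0.045,0],
    [-0.069,0.054,0],
    [-0.076,0.065,0],
    [-0.083,0.075,0],
    [-0.089,0.087,0]
  ],
  "turn": [-4,-8,-12,-16,-20,-24,-28,-32,-36,-40]
}}

```text
t: 25.75
tool_pos: [0.5311, 0.1363, 0.1189]
orientation: [[0.761, 0.649, 0.001], [0.649, -0.761, 0.0], [0.001, 0.0, -1.0]]
wrist_force: [0.3, 0.6, -0.2]
grip_width: 0.26
gripper_force: 0.2
```

Emit:
{"name": "carry_out", "arguments": {
  "grip": [0.022,0.022,0.022,0.022,0.022,0.022,0.022,0.022,0.022,0.022],
  "dp": [
    [-0.005,0.011,0],
    [-0.009,0.023,0],
    [-0.012,0.035,0],
    [-0.015,0.048,0],
    [-0.017,0.06,0],
    [-0.017,0.073,0],
    [-0.017,0.086,0],
    [-0.016,0.098,0],
    [-0.014,0.111,0],
    [-0.012,0.123,0]
  ],
  "turn": [-4,-8,-12,-16,-20,-24,-28,-32,-36,-40]
}}

```text
t: 26.75
tool_pos: [0.5194, 0.2598, 0.1189]
orientation: [[1.0, 0.009, 0.001], [0.009, -1.0, 0.001], [0.001, -0.001, -1.0]]
wrist_force: [0.7, -0.8, -0.1]
grip_width: 0.262
gripper_force: 0.3
```

Run:
```python
from h import *
from bench import state
s=state();print(s['t'],s['tool_pos'].round(4),s['wrist_force'].round(1),s['grip_width'],np.round(s['joint_positions'],1))
a=grab('top');np.savez('top7.npz',**a);b=grab('side')
cv2.imwrite('pics/m7.png',np.vstack([cv2.resize(a['pixels'][80:280,120:400,::-1],(560,400)),cv2.resize(b['pixels'][150:300,110:390,::-1],(560,200*300//300))]))
```

```text
26.75 [0.5194 0.2598 0.1189] [ 0.7 -0.8 -0.1] 0.2615732081643826 [-46.8  54.9  36.7  91.8 -41.5  47.6 -82.3]
```

View pics/m7.png

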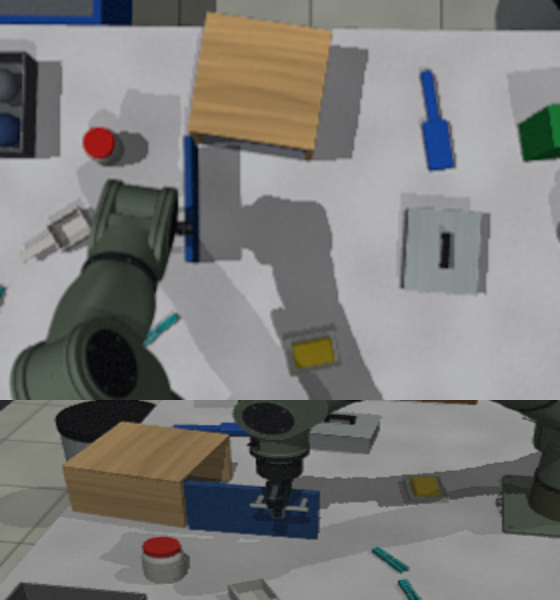

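The door is open about 1.4 rad. I'll swing it a little further for clearance and then lift off.

Emit:
{"name": "carry_out", "arguments": {
  "grip": [0.022,0.022,0.022,0.022,0.022,0.022,0.03,0.03,0.03,0.03],
  "dp": [
    [0.0015,0.007,0],
    [0.004,0.014,0],
    [0.0065,0.02,0],
    [0.009,0.027,0],
    [0.012,0.033,0],
    [0.015,0.039,0],
    [0.015,0.037,0],
    [0.015,0.037,0.04],
    [0.015,0.037,0.09],
    [0.0,0.0,0.13]
  ],
  "turn": [-2,-4,-6.5,-9,-11,-13,-13,-13,-13,-13]
}}

```text
t: 27.85
tool_pos: [0.5214, 0.2643, 0.2458]
orientation: [[0.978, -0.208, 0.002], [-0.208, -0.978, 0.001], [0.002, -0.002, -1.0]]
wrist_force: [1.1, -1.6, 0.0]
grip_width: 0.351
gripper_force: 0.0
```

Emit:
{"name": "carry_out", "arguments": {
  "grip": [0.06,0.06,0.06,0.06,0.06,0.06,0.06,0.06,0.06,0.06],
  "dp": [
    [-0.003,-0.045,0],
    [-0.006,-0.09,0],
    [-0.009,-0.135,0],
    [-0.012,-0.18,0],
    [-0.015,-0.225,0],
    [-0.018,-0.27,0],
    [-0.021,-0.315,0],
    [-0.024,-0.36,0],
    [-0.027,-0.405,0],
    [-0.03,-0.45,0]
  ],
  "turn": [8,16,24,32,40,48,56,64,72,80]
}}

```text
t: 28.85
tool_pos: [0.4897, -0.1891, 0.244]
orientation: [[0.372, 0.928, 0.001], [0.928, -0.372, -0.0], [0.0, 0.001, -1.0]]
wrist_force: [0.4, -0.0, 0.4]
grip_width: 0.702
gripper_force: 0.0
```

Run:
```python
from h import *
from bench import state
s=state();y=s['orientation'][:,1];print(s['t'],s['tool_pos'].round(4),np.degrees(np.arctan2(y[1],y[0])).round(1),np.round(s['joint_positions'],1))
a=grab('top');np.savez('top8.npz',**a);H=hsv(a)
bl=(H[...,0]>100)&(H[...,0]<125)&(H[...,1]>120);bl[:,:190]=0;bl[:,300:]=0;bl[:130]=0;bl[225:]=0
for q in blobs(bl,30):print('door',pose(a,q,.16),cast(a,cv2.approxPolyDP(cv2.convexHull(q.astype(np.int32)),2,True)[:,0],.16)[:,:2].round(3).tolist())
```

```text
28.85 [ 0.4897 -0.1891  0.244 ] -21.9 [  8.   36.4  17.8  94.8 -13.5  50.9   9.2]
door {'c': array([0.5786, 0.2261]), 'mean': array([0.5755, 0.2271]), 'size': array([230.4,  29. ]), 'ang': -12.0} [[0.693, 0.208], [0.666, 0.193], [0.465, 0.237], [0.468, 0.259], [0.681, 0.219]]
```

Emit:
{"name": "carry_out", "arguments": {
  "grip": [0.07,0.07,0.07,0.07,0.07,0.07,0.07,0.07,0.07,0.07],
  "dp": [
    [0,-0.02,0],
    [0,-0.04,0],
    [0,-0.06,0],
    [0,-0.08,0],
    [-0.0007,-0.0918,0],
    [-0.0007,-0.0918,0],
    [-0.0007,-0.0918,0],
    [-0.0007,-0.0918,0],
    [-0.0007,-0.0918,0],
    [-0.0007,-0.0918,0]
  ],
  "turn": [8,16,24,32,40,48,56,64,72,80]
}}

```text
t: 29.9
tool_pos: [0.4895, -0.2787, 0.244]
orientation: [[-0.849, 0.528, 0.0], [0.528, 0.849, -0.001], [-0.001, -0.0, -1.0]]
wrist_force: [-0.4, -0.3, -0.2]
grip_width: 0.819
gripper_force: 0.0
```

Emit:
{"name": "carry_out", "arguments": {
  "grip": [0.07,0.07,0.07,0.07,0.07,0.07,0.07,0.07,0.07,0.07],
  "dp": [
    [0,0,0],
    [0,0,0],
    [0,0,0],
    [0,0,-0.03],
    [0,0,-0.07],
    [0,0,-0.11],
    [0,0,-0.14],
    [0,0,-0.158],
    [0,0,-0.166],
    [0,0,-0.168]
  ],
  "turn": [8,16,24,28.3,28.3,28.3,28.3,28.3,28.3,28.3]
}}

```text
t: 30.9
tool_pos: [0.4898, -0.2785, 0.0756]
orientation: [[-0.998, 0.069, -0.0], [0.069, 0.998, 0.0], [0.0, -0.0, -1.0]]
wrist_force: [-0.9, -0.3, -0.3]
grip_width: 0.819
gripper_force: 0.0
```

Emit:
{"name": "carry_out", "arguments": {
  "grip": [0,0,0,0,0,0,0,0,0,0],
  "dp": [
    [0,0,-0.001],
    [0,0,-0.001],
    [0,0,-0.001],
    [0,0,-0.001],
    [0,0,-0.001],
    [0,0,-0.001],
    [0,0,-0.001],
    [0,0,-0.001],
    [0,0,-0.001],
    [0,0,-0.001]
  ],
  "turn": [0,0,0,0,0,0,0,0,0,0]
}}

```text
t: 31.9
tool_pos: [0.4904, -0.2791, 0.0754]
orientation: [[-0.998, 0.071, 0.001], [0.071, 0.998, -0.001], [-0.001, -0.001, -1.0]]
wrist_force: [-1.1, -2.6, 7.2]
grip_width: 0.15
gripper_force: 58.7
```

Emit:
{"name": "carry_out", "arguments": {
  "grip": [0,0,0,0,0,0,0,0,0,0],
  "dp": [
    [0.002,0.01,0],
    [0.006,0.03,0],
    [0.01,0.053,0],
    [0.015,0.078,0],
    [0.02,0.103,0],
    [0.025,0.128,0],
    [0.03,0.153,0],
    [0.034,0.175,0],
    [0.037,0.19,0],
    [0.038,0.195,0]
  ],
  "turn": [0,0,0,0,-1,-1,-1,-2,-2,-2]
}}

```text
t: 32.9
tool_pos: [0.5286, -0.0833, 0.0754]
orientation: [[-0.995, 0.104, 0.001], [0.104, 0.995, -0.002], [-0.001, -0.002, -1.0]]
wrist_force: [-1.7, -10.6, 7.7]
grip_width: 0.148
gripper_force: 60.0
```

Run:
```python
from h import *
from bench import state
s=state();y=s['orientation'][:,1];print(s['t'],s['tool_pos'].round(4),np.degrees(np.arctan2(y[1],y[0])).round(1),s['wrist_force'].round(1),s['grip_width'],s['gripper_force'])
f=grab('wrist');g=grab('side')
cv2.imwrite('pics/w9.png',np.vstack([f['pixels'][:300,:,::-1],cv2.resize(g['pixels'][120:270,120:376,::-1],(512,300))]))
```

```text
32.9 [ 0.5286 -0.0833  0.0754] 84.0 [ -1.7 -10.6   7.7] 0.1479647229608584 60.00717759132385
```

View pics/w9.png

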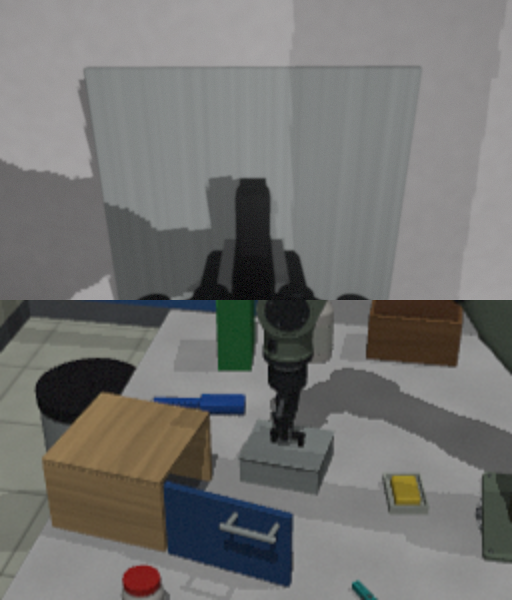

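The tin follows the bar with the lid on and stands flat, with the gripper at (285,435) in the side half. I'll carry on to the staging point and then along the cupboard axis.

Emit:
{"name": "carry_out", "arguments": {
  "grip": [0,0,0,0,0,0,0,0,0,0],
  "dp": [
    [0.002,0.01,0],
    [0.006,0.03,0],
    [0.01,0.053,0],
    [0.015,0.078,0],
    [0.02,0.103,0],
    [0.025,0.128,0],
    [0.03,0.153,0],
    [0.034,0.175,0],
    [0.036,0.19,0],
    [0.0365,0.194,0]
  ],
  "turn": [0,0,0,-1,-1,-1,-1,-2,-2,-2]
}}

```text
t: 34.0
tool_pos: [0.565, 0.1105, 0.0754]
orientation: [[-0.99, 0.139, 0.001], [0.139, 0.99, -0.002], [-0.001, -0.002, -1.0]]
wrist_force: [-2.0, -13.4, 12.7]
grip_width: 0.141
gripper_force: 60.8
```

Emit:
{"name": "carry_out", "arguments": {
  "grip": [0,0,0,0,0,0,0,0,0,0],
  "dp": [
    [0.005,-0.001,0],
    [0.015,-0.002,0],
    [0.025,-0.0035,0],
    [0.035,-0.005,0],
    [0.045,-0.0065,0],
    [0.055,-0.008,0],
    [0.063,-0.009,0],
    [0.069,-0.01,0],
    [0.071,-0.01,0],
    [0.071,-0.01,0]
  ],
  "turn": [0,0,0,0,0,0,0,0,0,0]
}}

```text
t: 35.0
tool_pos: [0.6343, 0.101, 0.0754]
orientation: [[-0.99, 0.14, -0.003], [0.14, 0.99, 0.0], [0.003, 0.0, -1.0]]
wrist_force: [-14.4, 1.6, 17.2]
grip_width: 0.144
gripper_force: 61.3
```

Run:
```python
from h import *
from bench import state
s=state();y=s['orientation'][:,1];print(s['t'],s['tool_pos'].round(4),np.degrees(np.arctan2(y[1],y[0])).round(1),s['wrist_force'].round(1),s['grip_width'],s['gripper_force'],np.round(s['joint_positions'],1))
g=grab('side');h=grab('top')
cv2.imwrite('pics/w10.png',np.vstack([cv2.resize(h['pixels'][80:230,140:396,::-1],(512,300)),cv2.resize(g['pixels'][120:270,120:376,::-1],(512,300))]))
```

```text
35.0 [0.6343 0.101  0.0754] 82.0 [-14.4   1.6  17.2] 0.14350555057985523 61.28560423851013 [-9.8 57.6 -4.6 78.   5.5 44.8 65.8]
```

View pics/w10.png

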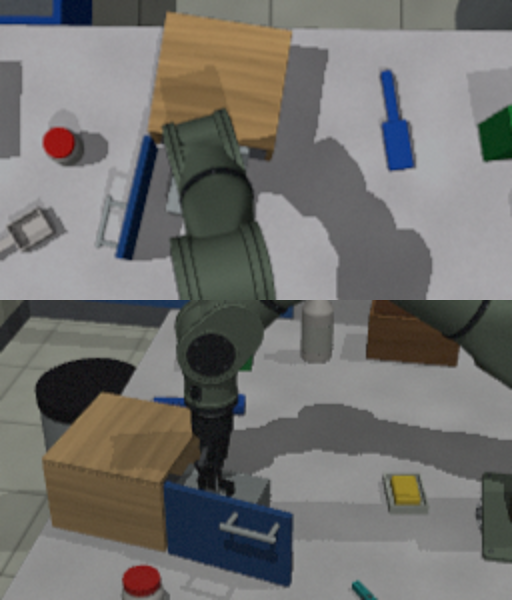

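The tin's front is now in the mouth of the cupboard. I'll release, retreat, and push from the front with the open gripper. First I'll check how far the camera sticks out.

Emit:
{"name": "carry_out", "arguments": {
  "grip": [0.05,0.05,0.05,0.05,0.05,0.05,0.05,0.05,0.05,0.05],
  "dp": [
    [0,0,0],
    [0,0,0],
    [0,0,0],
    [0,0,0],
    [0,0,0.02],
    [0,0,0.06],
    [0,0,0.1],
    [-0.02,0.0,0.14],
    [-0.06,0.008,0.16],
    [-0.1,0.014,0.16]
  ],
  "turn": [0,0,0,0,0,0,0,0,0,0]
}}

```text
t: 36.1
tool_pos: [0.5352, 0.1148, 0.237]
orientation: [[-0.99, 0.14, 0.004], [0.14, 0.99, 0.001], [-0.004, 0.002, -1.0]]
wrist_force: [1.9, 1.1, -0.7]
grip_width: 0.583
gripper_force: 0.0
```

Run:
```python
from h import *
from bench import state
s=state();f=grab('wrist');R=s['orientation'];print(s['tool_pos'].round(4),'cam in tool',(R.T@(f['T'][:3,3]-s['tool_pos'])).round(3))
cv2.imwrite('pics/w11.png',f['pixels'][:,:,::-1]);np.savez('w11.npz',**f)
g=cv2.cvtColor(f['pixels'],cv2.COLOR_RGB2GRAY)
for l in cv2.createLineSegmentDetector().detect(g)[0][:,0]:
    if np.hypot(l[2]-l[0],l[3]-l[1])>70: print(l.round().tolist(),'z.064',cast(f,l.reshape(2,2),.064)[:,:2].round(3).tolist())
```

```text
[0.5352 0.1148 0.237 ] cam in tool [ 0.083 -0.    -0.143]
[-0.0, 373.0, 84.0, 299.0] z.064 [[0.749, -0.218], [0.662, -0.088]]
[421.0, 298.0, 511.0, 378.0] z.064 [[0.713, 0.274], [0.844, 0.384]]
[476.0, 192.0, 504.0, 97.0] z.064 [[0.596, 0.325], [0.508, 0.344]]
[491.0, 52.0, 423.0, 301.0] z.064 [[0.468, 0.33], [0.717, 0.276]]
[260.0, 222.0, 260.0, 296.0] z.064 [[0.598, 0.113], [0.685, 0.101]]
[344.0, 258.0, 378.0, 62.0] z.064 [[0.651, 0.194], [0.463, 0.234]]
[380.0, 59.0, 488.0, 51.0] z.064 [[0.461, 0.235], [0.467, 0.328]]
[287.0, 157.0, 296.0, 77.0] z.064 [[0.535, 0.148], [0.465, 0.163]]
[192.0, 159.0, 286.0, 159.0] z.064 [[0.524, 0.059], [0.537, 0.146]]
[232.0, 305.0, 311.0, 305.0] z.064 [[0.693, 0.069], [0.705, 0.155]]
[297.0, 78.0, 375.0, 59.0] z.064 [[0.466, 0.164], [0.46, 0.231]]
[324.0, 173.0, 186.0, 173.0] z.064 [[0.556, 0.181], [0.538, 0.05]]
[467.0, 58.0, 406.0, 298.0] z.064 [[0.47, 0.31], [0.711, 0.258]]
[510.0, 105.0, 480.0, 209.0] z.064 [[0.516, 0.35], [0.615, 0.331]]
```

View pics/w11.png

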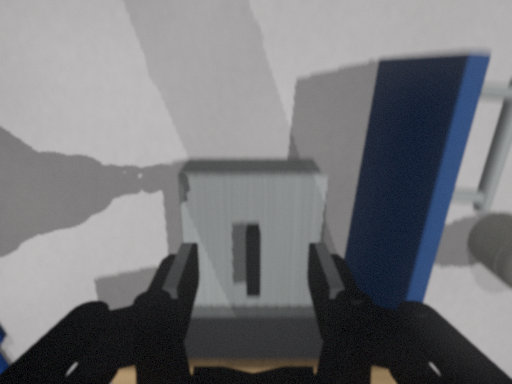

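The tin's front lid edge runs from (186,173) to (324,173), aligned with the cupboard, with the door clear on the right. I'll turn the open gripper to push.

Emit:
{"name": "carry_out", "arguments": {
  "grip": [0.0854,0.0854,0.0854,0.0854,0.0854,0.0854,0.0854,0.0854,0.0854,0.0854],
  "dp": [
    [-0.01,0.002,0],
    [-0.02,0.004,0],
    [-0.03,0.006,0],
    [-0.04,0.008,0],
    [-0.05,0.01,0],
    [-0.057,0.01,0],
    [-0.057,0.01,0],
    [-0.057,0.01,0],
    [-0.057,0.01,0],
    [-0.057,0.01,0]
  ],
  "turn": [-8.5,-17,-25.5,-34,-42.5,-51,-59.5,-68,-76.5,-85]
}}

```text
t: 37.15
tool_pos: [0.4788, 0.1245, 0.2347]
orientation: [[0.059, 0.998, 0.0], [0.998, -0.059, 0.0], [0.0, 0.0, -1.0]]
wrist_force: [-0.9, 0.5, 0.9]
grip_width: 1.002
gripper_force: 0.0
```

Emit:
{"name": "carry_out", "arguments": {
  "grip": [0.0854,0.0854,0.0854,0.0854,0.0854,0.0854,0.0854,0.0854,0.0854,0.0854],
  "dp": [
    [0,0,-0.01],
    [0,0,-0.03],
    [0,0,-0.06],
    [0,0,-0.09],
    [0,0,-0.12],
    [0,0,-0.15],
    [0,0,-0.175],
    [0,0,-0.195],
    [0,0,-0.205],
    [0,0,-0.207]
  ],
  "turn": [-5,-5,-5,-5,-5,-5,-5,-5,-5,-5]
}}

```text
t: 38.15
tool_pos: [0.4785, 0.1243, 0.027]
orientation: [[0.14, 0.99, -0.001], [0.99, -0.14, -0.0], [-0.0, -0.001, -1.0]]
wrist_force: [-0.1, -0.5, -0.1]
grip_width: 1.002
gripper_force: 0.0
```

Emit:
{"name": "carry_out", "arguments": {
  "grip": [0.0854,0.0854,0.0854,0.0854,0.0854,0.0854,0.0854,0.0854,0.0854,0.0854],
  "dp": [
    [0.008,-0.0011,0],
    [0.02,-0.0028,0],
    [0.032,-0.0045,0],
    [0.044,-0.0062,0],
    [0.056,-0.0079,0],
    [0.068,-0.0095,0],
    [0.08,-0.0112,0],
    [0.092,-0.0129,0],
    [0.1,-0.014,0],
    [0.104,-0.0146,0]
  ],
  "turn": [0,0,0,0,0,0,0,0,0,0]
}}

```text
t: 39.15
tool_pos: [0.583, 0.1099, 0.0286]
orientation: [[0.14, 0.99, -0.001], [0.99, -0.14, 0.0], [0.0, -0.001, -1.0]]
wrist_force: [-12.1, 2.1, 9.9]
grip_width: 1.0
gripper_force: 6.0
```

Run:
```python
from h import *
from bench import state
s=state();y=s['orientation'][:,1];print(s['t'],s['tool_pos'].round(4),np.degrees(np.arctan2(y[1],y[0])).round(1),s['wrist_force'].round(1))
f=grab('wrist');np.savez('w12.npz',**f);g=grab('side')
cv2.imwrite('pics/w12.png',np.vstack([f['pixels'][:,:,::-1],cv2.resize(g['pixels'][170:270,120:376,::-1],(512,200))]))
```

```text
39.15 [0.583  0.1099 0.0286] -8.0 [-12.1   2.1   9.9]
```

View pics/w12.png

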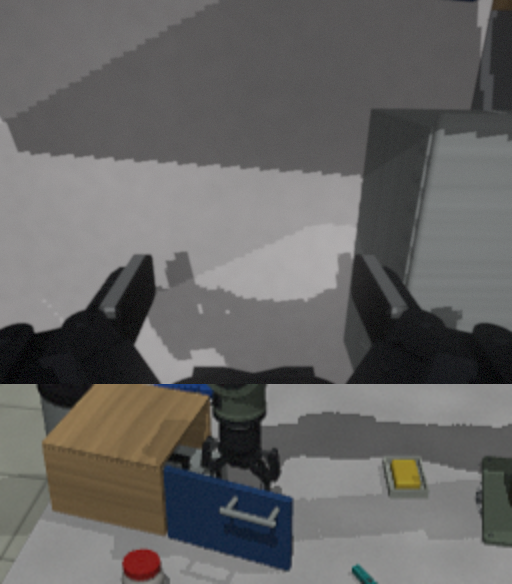

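The pusher's right finger touches the tin front, with the lid edge running along (432,135)–(412,260). I'll check how far the contact sits ahead of the tool.

Run:
```python
from h import *
f=dict(np.load('w12.npz'))
a=np.radians(-8);X=np.array([np.cos(a),np.sin(a)]);Y=np.array([-X[1],X[0]]);C=np.array([.8,.0785])
def cup(p):d=np.asarray(p)[:,:2]-C;return np.c_[d@X,d@Y].round(4)
print(cup(cast(f,[[433,135],[412,260]],.064)),cup([[.583,.1099]]),cup(cast(f,[[370,108],[346,350]],0.0)))
```

```text
[[-0.163   0.0639]
 [-0.163   0.0194]] [[-0.2193  0.0009]] [[-0.1623  0.0657]
 [-0.1614 -0.0822]]
```

Emit:
{"name": "carry_out", "arguments": {
  "grip": [0.0854,0.0854,0.0854,0.0854,0.0854,0.0854,0.0854,0.0854,0.0854,0.0854],
  "dp": [
    [0.006,-0.0008,0.001],
    [0.013,-0.0018,0.001],
    [0.02,-0.0028,0.001],
    [0.027,-0.0038,0.001],
    [0.034,-0.0048,0.001],
    [0.041,-0.0058,0.001],
    [0.047,-0.0066,0.001],
    [0.051,-0.0072,0.001],
    [0.054,-0.0076,0.001],
    [0.054,-0.0076,0.001]
  ],
  "turn": [0,0,0,0,0,0,0,0,0,0]
}}

```text
t: 40.25
tool_pos: [0.6373, 0.1021, 0.0287]
orientation: [[0.14, 0.99, 0.001], [0.99, -0.14, -0.0], [0.0, 0.001, -1.0]]
wrist_force: [-1.0, -0.2, -0.6]
grip_width: 0.998
gripper_force: 0.4
```

Run:
```python
from h import *
from bench import state
s=state();p=s['tool_pos'];print(s['t'],p.round(4),s['wrist_force'].round(1))
f=grab('wrist');np.savez('w13.npz',**f);cv2.imwrite('pics/w13.png',f['pixels'][:,:,::-1])
a=np.radians(-8);X=np.array([np.cos(a),np.sin(a)]);Y=np.array([-X[1],X[0]]);C=np.array([.8,.0785])
print((p[:2]-C)@X,(p[:2]-C)@Y)
g=cv2.cvtColor(f['pixels'],cv2.COLOR_RGB2GRAY)
for l in cv2.createLineSegmentDetector().detect(g)[0][:,0]:
    if np.hypot(l[2]-l[0],l[3]-l[1])>50 and l[[0,2]].min()>330:
        for z in(0,.064):
            d=cast(f,l.reshape(2,2),z)[:,:2]-C;print(l.round().tolist(),z,np.c_[d@X,d@Y].round(3).tolist())
```

```text
40.25 [0.6373 0.1021 0.0287] [-1.  -0.2 -0.6]
-0.16439868118895037 0.0006887235856944755
[392.0, 268.0, 422.0, 310.0] 0 [[-0.085, -0.024], [-0.064, -0.053]]
[392.0, 268.0, 422.0, 310.0] 0.064 [[-0.115, 0.016], [-0.101, -0.002]]
[344.0, 242.0, 349.0, 183.0] 0 [[-0.114, -0.007], [-0.114, 0.027]]
[344.0, 242.0, 349.0, 183.0] 0.064 [[-0.133, 0.026], [-0.133, 0.048]]
[361.0, 254.0, 389.0, 303.0] 0 [[-0.104, -0.015], [-0.084, -0.048]]
[361.0, 254.0, 389.0, 303.0] 0.064 [[-0.127, 0.021], [-0.114, 0.001]]
[408.0, 307.0, 374.0, 255.0] 0 [[-0.072, -0.05], [-0.096, -0.016]]
[408.0, 307.0, 374.0, 255.0] 0.064 [[-0.107, -0.001], [-0.122, 0.021]]
[425.0, 161.0, 414.0, 221.0] 0 [[-0.076, 0.039], [-0.077, 0.005]]
[425.0, 161.0, 414.0, 221.0] 0.064 [[-0.109, 0.055], [-0.11, 0.034]]
[330.0, 378.0, 338.0, 303.0] 0 [[-0.115, -0.105], [-0.114, -0.048]]
[330.0, 378.0, 338.0, 303.0] 0.064 [[-0.133, -0.035], [-0.133, 0.001]]
[444.0, 171.0, 446.0, 117.0] 0 [[-0.066, 0.034], [-0.07, 0.061]]
[444.0, 171.0, 446.0, 117.0] 0.064 [[-0.102, 0.052], [-0.105, 0.069]]
[433.0, 158.0, 408.0, 288.0] 0 [[-0.072, 0.04], [-0.074, -0.037]]
[433.0, 158.0, 408.0, 288.0] 0.064 [[-0.107, 0.056], [-0.108, 0.007]]
[350.0, 178.0, 361.0, 62.0] 0 [[-0.114, 0.03], [-0.114, 0.087]]
[350.0, 178.0, 361.0, 62.0] 0.064 [[-0.133, 0.049], [-0.133, 0.085]]
[372.0, 345.0, 351.0, 297.0] 0 [[-0.091, -0.079], [-0.107, -0.043]]
[372.0, 345.0, 351.0, 297.0] 0.064 [[-0.118, -0.019], [-0.128, 0.004]]
```

Emit:
{"name": "carry_out", "arguments": {
  "grip": [0.0854,0.0854,0.0854,0.0854,0.0854,0.0854,0.0854,0.06,0.03,0.03],
  "dp": [
    [-0.02,0.003,0],
    [-0.05,0.007,0],
    [-0.07,0.01,0.01],
    [-0.07,0.01,0.05],
    [-0.07,0.01,0.09],
    [-0.07,0.01,0.13],
    [-0.07,0.01,0.17],
    [-0.07,0.01,0.2],
    [-0.07,0.01,0.22],
    [-0.07,0.01,0.22]
  ],
  "turn": [0,0,0,0,0,0,0,0,0,0]
}}

```text
t: 41.3
tool_pos: [0.5679, 0.1122, 0.2514]
orientation: [[0.14, 0.99, 0.005], [0.99, -0.14, 0.001], [0.001, 0.005, -1.0]]
wrist_force: [0.1, -0.2, 0.4]
grip_width: 0.513
gripper_force: 0.0
```

Emit:
{"name": "carry_out", "arguments": {
  "grip": [0.03,0.03,0.03,0.03,0.03,0.03,0.03,0.03,0.03,0.03],
  "dp": [
    [-0.004,0.02,0],
    [-0.008,0.04,0],
    [-0.012,0.06,0],
    [-0.016,0.08,0],
    [-0.02,0.1,0],
    [-0.024,0.12,0],
    [-0.028,0.14,0],
    [-0.032,0.16,0],
    [-0.034,0.175,0],
    [-0.034,0.182,0]
  ],
  "turn": [-8.5,-17,-25.5,-34,-42.5,-51,-59.5,-68,-76.5,-85]
}}

```text
t: 42.3
tool_pos: [0.5324, 0.2957, 0.2479]
orientation: [[0.998, -0.058, 0.0], [-0.058, -0.998, -0.0], [0.0, 0.0, -1.0]]
wrist_force: [0.2, -0.1, -1.3]
grip_width: 0.351
gripper_force: 0.0
```

Emit:
{"name": "carry_out", "arguments": {
  "grip": [0.03,0.03,0.03,0.03,0.03,0.03,0.03,0.03,0.03,0.03],
  "dp": [
    [0,0,0],
    [0,0,0],
    [0,0,0],
    [0,0,0],
    [0,0,0],
    [0,0,0],
    [0,0,0],
    [0,0,0],
    [0,0,0],
    [0,0,0]
  ],
  "turn": [-8,-8,-8,-8,-8,-8,-8,-8,-8,-8]
}}

```text
t: 43.3
tool_pos: [0.5327, 0.2942, 0.2486]
orientation: [[0.981, -0.191, 0.0], [-0.191, -0.981, 0.0], [-0.0, -0.0, -1.0]]
wrist_force: [-0.7, -0.4, -0.8]
grip_width: 0.351
gripper_force: 0.0
```

Run:
```python
from h import *
from bench import state
s=state();p=s['tool_pos'];y=s['orientation'][:,1];print(s['t'],p.round(4),np.degrees(np.arctan2(y[1],y[0])).round(1),np.round(s['joint_positions'],1))
f=grab('wrist');np.savez('w14.npz',**f);g=grab('top')
cv2.imwrite('pics/w14.png',f['pixels'][:,:,::-1])
gg=cv2.cvtColor(f['pixels'],cv2.COLOR_RGB2GRAY)
for l in cv2.createLineSegmentDetector().detect(gg)[0][:,0]:
    if np.hypot(l[2]-l[0],l[3]-l[1])>45: print(l.round().tolist(),'z.135',cast(f,l.reshape(2,2),.135)[:,:2].round(3).tolist())
```

```text
43.3 [0.5327 0.2942 0.2486] -101.0 [ -52.5   51.1   51.1   76.7  -39.9   70.7 -100.2]
[3.0, 383.0, 122.0, 293.0] z.135 [[0.378, 0.572], [0.455, 0.427]]
[287.0, 308.0, 285.0, 241.0] z.135 [[0.411, 0.287], [0.477, 0.278]]
[222.0, 267.0, 213.0, 331.0] z.135 [[0.463, 0.335], [0.399, 0.358]]
[252.0, 372.0, 299.0, 365.0] z.135 [[0.345, 0.332], [0.346, 0.286]]
[382.0, 291.0, 492.0, 374.0] z.135 [[0.413, 0.203], [0.299, 0.107]]
[247.0, 329.0, 204.0, 353.0] z.135 [[0.395, 0.326], [0.376, 0.371]]
[287.0, 126.0, 294.0, 1.0] z.135 [[0.571, 0.261], [0.651, 0.243]]
[326.0, 187.0, 320.0, 257.0] z.135 [[0.517, 0.239], [0.457, 0.252]]
[66.0, 193.0, 106.0, 150.0] z.135 [[0.552, 0.441], [0.579, 0.398]]
[105.0, 226.0, 66.0, 194.0] z.135 [[0.518, 0.42], [0.551, 0.441]]
[39.0, 342.0, 31.0, 286.0] z.135 [[0.418, 0.518], [0.476, 0.502]]
[149.0, 187.0, 107.0, 148.0] z.135 [[0.544, 0.375], [0.58, 0.397]]
[51.0, 282.0, 56.0, 335.0] z.135 [[0.476, 0.484], [0.422, 0.499]]
[262.0, 138.0, 259.0, 217.0] z.135 [[0.565, 0.281], [0.502, 0.295]]
[338.0, 65.0, 328.0, 166.0] z.135 [[0.605, 0.22], [0.534, 0.235]]
[176.0, 171.0, 135.0, 211.0] z.135 [[0.553, 0.351], [0.526, 0.392]]
[137.0, 134.0, 176.0, 171.0] z.135 [[0.586, 0.372], [0.553, 0.351]]
[27.0, 0.0, 44.0, 48.0] z.135 [[0.686, 0.418], [0.655, 0.418]]
[305.0, 127.0, 259.0, 130.0] z.135 [[0.567, 0.249], [0.571, 0.282]]
[374.0, 118.0, 366.0, 176.0] z.135 [[0.564, 0.198], [0.521, 0.207]]
[49.0, 339.0, 42.0, 287.0] z.135 [[0.419, 0.508], [0.473, 0.492]]
[343.0, 1.0, 338.0, 64.0] z.135 [[0.645, 0.211], [0.606, 0.219]]
[495.0, 318.0, 484.0, 269.0] z.135 [[0.365, 0.106], [0.418, 0.116]]
[244.0, 208.0, 245.0, 147.0] z.135 [[0.512, 0.306], [0.561, 0.295]]
[254.0, 224.0, 256.0, 147.0] z.135 [[0.497, 0.3], [0.559, 0.287]]
[121.0, 141.0, 157.0, 174.0] z.135 [[0.583, 0.385], [0.553, 0.366]]
```

View pics/w14.png

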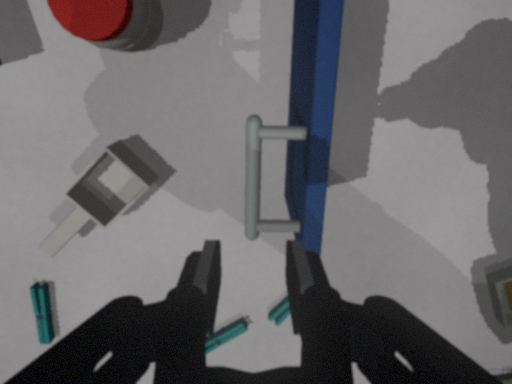

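The handle bar runs from (253,122) to (252,235), directly below the tool. I'll descend and cage it.

Emit:
{"name": "carry_out", "arguments": {
  "grip": [0.03,0.03,0.03,0.03,0.03,0.03,0.03,0.022,0.022,0.022],
  "dp": [
    [0,0,-0.03],
    [0,0,-0.06],
    [0,0,-0.09],
    [0,0,-0.11],
    [0,0,-0.122],
    [0,0,-0.128],
    [0,0,-0.13],
    [0,0,-0.13],
    [0,0,-0.13],
    [0,0,-0.13]
  ],
  "turn": [-1,-1,-1,-1,-1,-1,-1,-1,-1,-1]
}}

```text
t: 44.4
tool_pos: [0.5329, 0.2943, 0.1193]
orientation: [[0.978, -0.209, 0.001], [-0.209, -0.978, 0.001], [0.001, -0.001, -1.0]]
wrist_force: [0.2, 0.3, 0.1]
grip_width: 0.257
gripper_force: 0.0
```

Run:
```python
import numpy as np
from bench import state
s=state();print(s['tool_pos'].round(4),s['wrist_force'].round(1),s['grip_width'])
H=np.array([.695,.213])
def P(t):
    d=np.radians(-98)-t;n=np.radians(172)-t
    return H+.175*np.array([np.cos(d),np.sin(d)])+.0455*np.array([np.cos(n),np.sin(n)])
T=np.linspace(1.64,.04,21)
for k in (0,10):
    for i in range(1,11):print((P(T[k+i])-P(T[k])).round(3).tolist(),round(np.degrees(T[k]-T[k+i]),1))
```

```text
[0.5329 0.2943 0.1193] [0.2 0.3 0.1] 0.2568189996183003
[-0.006, -0.013] 4.6
[-0.011, -0.027] 9.2
[-0.015, -0.041] 13.8
[-0.017, -0.055] 18.3
[-0.019, -0.069] 22.9
[-0.019, -0.084] 27.5
[-0.018, -0.098] 32.1
[-0.016, -0.113] 36.7
[-0.013, -0.127] 41.3
[-0.009, -0.141] 45.8
[0.005, -0.013] 4.6
[0.012, -0.026] 9.2
[0.019, -0.039] 13.8
[0.027, -0.051] 18.3
[0.037, -0.062] 22.9
[0.047, -0.072] 27.5
[0.058, -0.082] 32.1
[0.069, -0.09] 36.7
[0.082, -0.098] 41.3
[0.095, -0.104] 45.8
```

Emit:
{"name": "carry_out", "arguments": {
  "grip": [0.022,0.022,0.022,0.022,0.022,0.022,0.022,0.022,0.022,0.022],
  "dp": [
    [-0.006,-0.013,0],
    [-0.011,-0.027,0],
    [-0.015,-0.041,0],
    [-0.017,-0.055,0],
    [-0.019,-0.069,0],
    [-0.019,-0.084,0],
    [-0.018,-0.098,0],
    [-0.016,-0.113,0],
    [-0.013,-0.127,0],
    [-0.009,-0.141,0]
  ],
  "turn": [4.6,9.2,13.8,18.3,22.9,27.5,32.1,36.7,41.3,45.8]
}}

```text
t: 45.4
tool_pos: [0.5239, 0.1528, 0.1191]
orientation: [[0.83, 0.558, 0.001], [0.558, -0.83, 0.0], [0.001, -0.0, -1.0]]
wrist_force: [-0.1, 1.1, 0.1]
grip_width: 0.257
gripper_force: 0.2
```

Emit:
{"name": "carry_out", "arguments": {
  "grip": [0.022,0.022,0.022,0.022,0.022,0.022,0.022,0.022,0.022,0.022],
  "dp": [
    [0.005,-0.013,0],
    [0.012,-0.026,0],
    [0.019,-0.039,0],
    [0.027,-0.051,0],
    [0.037,-0.062,0],
    [0.047,-0.072,0],
    [0.058,-0.082,0],
    [0.069,-0.09,0],
    [0.082,-0.098,0],
    [0.09,-0.102,0]
  ],
  "turn": [4.6,9.2,13.8,18.3,22.9,27.5,32.1,36.7,41.3,45.8]
}}

```text
t: 46.4
tool_pos: [0.6145, 0.0502, 0.119]
orientation: [[0.179, 0.984, 0.001], [0.984, -0.179, -0.001], [-0.0, 0.001, -1.0]]
wrist_force: [-1.6, 0.6, -0.6]
grip_width: 0.263
gripper_force: 0.4
```

Run:
```python
from h import *
from bench import state
s=state();p=s['tool_pos'];y=s['orientation'][:,1];print(s['t'],p.round(4),np.degrees(np.arctan2(y[1],y[0])).round(1),s['wrist_force'].round(1))
f=grab('wrist');np.savez('w15.npz',**f)
gg=cv2.cvtColor(f['pixels'],cv2.COLOR_RGB2GRAY)
for l in cv2.createLineSegmentDetector().detect(gg)[0][:,0]:
    if np.hypot(l[2]-l[0],l[3]-l[1])>50:
        a=cast(f,l.reshape(2,2),.16)[:,:2];d=a[1]-a[0];an=np.degrees(np.arctan2(d[1],d[0]))%180
        if 70<an<92: print(l.round().tolist(),a.round(3).tolist(),an.round(1))
```

```text
46.4 [0.6145 0.0502 0.119 ] -10.3 [-1.6  0.6 -0.6]
[296.0, 176.0, 313.0, 0.0] [[0.637, 0.098], [0.648, 0.145]] 76.6
[281.0, 333.0, 275.0, 242.0] [[0.623, 0.04], [0.627, 0.077]] 84.3
[228.0, 239.0, 230.0, 294.0] [[0.612, 0.081], [0.608, 0.06]] 79.7
[229.0, 237.0, 232.0, 159.0] [[0.612, 0.082], [0.618, 0.107]] 76.4
[259.0, 244.0, 252.0, 329.0] [[0.621, 0.077], [0.613, 0.044]] 76.1
[486.0, 0.0, 434.0, 335.0] [[0.693, 0.137], [0.678, 0.029]] 82.1
[450.0, 1.0, 402.0, 231.0] [[0.683, 0.139], [0.668, 0.074]] 76.6
[250.0, 306.0, 256.0, 197.0] [[0.614, 0.054], [0.623, 0.094]] 76.9
```

Emit:
{"name": "carry_out", "arguments": {
  "grip": [0.022,0.022,0.022,0.022,0.022,0.022,0.022,0.022,0.022,0.022],
  "dp": [
    [0.002,-0.0003,0],
    [0.004,-0.0006,0],
    [0.006,-0.0008,0],
    [0.008,-0.0011,0],
    [0.009,-0.0012,0],
    [0.01,-0.0014,0],
    [0.011,-0.0015,0],
    [0.012,-0.0017,0],
    [0.012,-0.0017,0],
    [0.012,-0.0017,0]
  ],
  "turn": [1,1,2,2,2.3,2.3,2.3,2.3,2.3,2.3]
}}

```text
t: 47.45
tool_pos: [0.6257, 0.0496, 0.1187]
orientation: [[0.142, 0.99, 0.0], [0.99, -0.142, 0.0], [0.0, 0.0, -1.0]]
wrist_force: [-0.3, 0.2, -0.1]
grip_width: 0.253
gripper_force: 0.0
```

```bash
cat > door.py <<'E'
from h import *
from bench import state
s=state();p=s['tool_pos'];y=s['orientation'][:,1];print(s['t'],p.round(4),np.degrees(np.arctan2(y[1],y[0])).round(1),s['wrist_force'].round(1))
f=grab('wrist')
gg=cv2.cvtColor(f['pixels'],cv2.COLOR_RGB2GRAY)
for l in cv2.createLineSegmentDetector().detect(gg)[0][:,0]:
    if np.hypot(l[2]-l[0],l[3]-l[1])>90:
        a=cast(f,l.reshape(2,2),.16)[:,:2];d=a[1]-a[0];an=np.degrees(np.arctan2(d[1],d[0]))%180
        if 70<an<92: print(l.round().tolist(),a.round(3).tolist(),an.round(1))
E
python3 door.py
```

```text
47.45 [0.6257 0.0496 0.1187] -8.1 [-0.3  0.2 -0.1]
[281.0, 332.0, 276.0, 242.0] [[0.634, 0.041], [0.637, 0.077]] 85.8
[296.0, 186.0, 309.0, 0.0] [[0.645, 0.096], [0.654, 0.146]] 80.2
[459.0, 0.0, 405.0, 315.0] [[0.693, 0.141], [0.679, 0.042]] 81.8
[258.0, 248.0, 254.0, 338.0] [[0.631, 0.076], [0.624, 0.039]] 79.8
[251.0, 316.0, 254.0, 208.0] [[0.625, 0.049], [0.632, 0.09]] 80.3
```

Emit:
{"name": "carry_out", "arguments": {
  "grip": [0.022,0.022,0.022,0.022,0.022,0.022,0.022,0.022,0.022,0.022],
  "dp": [
    [0.0005,0,0],
    [0.001,0,0],
    [0.0015,0,0],
    [0.002,0,0],
    [0.0025,0,0],
    [0.003,0,0],
    [0.0035,0,0],
    [0.004,0,0],
    [0.004,0,0],
    [0.004,0,0]
  ],
  "turn": [0,0,0,0,0,0,0,0,0,0]
}}

```text
t: 48.5
tool_pos: [0.6297, 0.0496, 0.1187]
orientation: [[0.142, 0.99, 0.0], [0.99, -0.142, 0.0], [0.0, 0.0, -1.0]]
wrist_force: [-0.5, -0.1, -0.4]
grip_width: 0.255
gripper_force: 0.0
```

```bash
python3 door.py
```

```text
48.5 [0.6297 0.0496 0.1187] -8.1 [-0.5 -0.1 -0.4]
[281.0, 332.0, 276.0, 241.0] [[0.638, 0.041], [0.641, 0.077]] 85.8
[295.0, 187.0, 304.0, 1.0] [[0.649, 0.095], [0.657, 0.146]] 81.4
[444.0, 0.0, 395.0, 307.0] [[0.693, 0.141], [0.68, 0.046]] 81.8
[257.0, 244.0, 254.0, 339.0] [[0.635, 0.077], [0.629, 0.039]] 80.8
```

Under 0.02 rad remains. I'll push a little more until it touches.

Emit:
{"name": "carry_out", "arguments": {
  "grip": [0.022,0.022,0.022,0.022,0.022,0.022,0.022,0.022,0.022,0.022],
  "dp": [
    [0.0003,0,0],
    [0.0006,0,0],
    [0.0009,0,0],
    [0.0012,0,0],
    [0.0015,0,0],
    [0.0018,0,0],
    [0.002,0,0],
    [0.002,0,0],
    [0.002,0,0],
    [0.002,0,0]
  ],
  "turn": [0,0,0,0,0,0,0,0,0,0]
}}

```text
t: 49.55
tool_pos: [0.6311, 0.0495, 0.1186]
orientation: [[0.142, 0.99, -0.002], [0.99, -0.142, 0.0], [-0.0, -0.002, -1.0]]
wrist_force: [-6.4, -0.7, 3.8]
grip_width: 0.258
gripper_force: 3.0
```

```bash
python3 door.py
```

```text
49.55 [0.6311 0.0495 0.1186] -8.1 [-6.4 -0.7  3.8]
[281.0, 333.0, 276.0, 241.0] [[0.64, 0.04], [0.643, 0.077]] 85.9
[295.0, 188.0, 303.0, 1.0] [[0.651, 0.095], [0.658, 0.146]] 81.8
[256.0, 244.0, 254.0, 341.0] [[0.636, 0.077], [0.63, 0.038]] 81.3
[439.0, 0.0, 392.0, 305.0] [[0.693, 0.141], [0.68, 0.047]] 81.8
```

Emit:
{"name": "carry_out", "arguments": {
  "grip": [0.022,0.022,0.028,0.028,0.028,0.028,0.028,0.028,0.028,0.028],
  "dp": [
    [-0.003,0,0],
    [-0.006,0,0],
    [-0.006,0,0],
    [-0.006,0,0],
    [-0.006,0,0.02],
    [-0.006,0,0.05],
    [-0.006,0,0.08],
    [-0.006,0,0.12],
    [-0.04,0,0.13],
    [-0.08,0,0.13]
  ],
  "turn": [0,0,0,0,0,0,0,0,0,0]
}}

```text
t: 50.6
tool_pos: [0.5518, 0.0493, 0.2499]
orientation: [[0.142, 0.99, 0.003], [0.99, -0.142, 0.0], [0.001, 0.003, -1.0]]
wrist_force: [0.6, -0.0, -0.6]
grip_width: 0.325
gripper_force: 0.0
```

Emit:
{"name": "carry_out", "arguments": {
  "grip": [0.028,0.028,0.028,0.028,0.028,0.028,0.028,0.028,0.028,0.028],
  "dp": [
    [-0.01,0,0],
    [-0.03,0,0],
    [-0.05,0,0],
    [-0.06,0,0],
    [-0.06,0,0],
    [-0.06,0,0],
    [-0.06,0,0],
    [-0.06,0,0],
    [-0.06,0,0],
    [-0.06,0,0]
  ],
  "turn": [0,0,0,0,0,0,0,0,0,0]
}}

```text
t: 51.6
tool_pos: [0.4918, 0.0495, 0.2486]
orientation: [[0.142, 0.99, -0.0], [0.99, -0.142, -0.0], [-0.0, -0.0, -1.0]]
wrist_force: [-0.2, 0.3, 0.2]
grip_width: 0.328
gripper_force: 0.0
```

```bash
python3 door.py
python3 - <<'E'
from h import *
f=grab('wrist');g=grab('side')
cv2.imwrite('pics/w16.png',np.vstack([f['pixels'][:330,:,::-1],cv2.resize(g['pixels'][140:275,120:376,::-1],(512,270))]))
E
```

```text
51.6 [0.4918 0.0495 0.2486] -8.1 [-0.2  0.3  0.2]
[396.0, 194.0, 423.0, 0.0] [[0.593, 0.033], [0.61, 0.156]] 81.8
[429.0, 99.0, 412.0, 218.0] [[0.615, 0.097], [0.604, 0.013]] 82.8
```

View pics/w16.png

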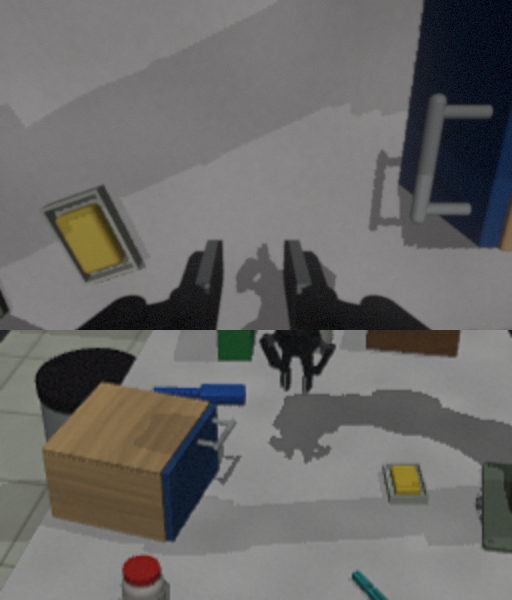

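The door is shut flush, with the handle at (428,160), and the gripper is clear of everything. I'll hand the job in.

```bash
python3 -c "
from bench import env
print(env.job_done())"
```

```text
the job is handed in; nothing more can be done
None
```

The job is handed in: both wooden pegs (the only two in the scene) are in the tin with its lid seated, the tin is inside the cupboard and the door is shut, though `env.job_done()` returned no verdict.

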